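# Adapters into the cleaning basket, basket onto the draining hook

## Robot

A 7-joint arm with a two-finger parallel gripper is mounted at the origin on the work surface. World frame = base frame: x ahead of the robot, y to its left, z up, the work surface at z = 0. Lengths are in m, angles in rad, forces in N, time in s.
With the tool pointing down it reaches from about 0.4 to 0.875 m from the base axis. Payload 6.5 kg.
Tool frame: the origin (TCP) lies on the centre line of the jaws, within the pads' length; the fingertips stand robot.finger_overhang ahead of it and the grasp point (between the pads) lies 3 mm ahead of it (robot.finger_overhang is the distance from the TCP to the fingertips, in m); z points along the fingers, x is the direction in which the jaws open and shut, and the axes are right-handed (so a half turn about z gives the same grasp; the last joint's range is limited). The gripper opens to 88 mm and grips with 3 to 60 N. Pads are 18 mm wide; open, the fingers measure 123 mm over their backs; the gripper's body (75 mm by 187 mm) begins 45 mm behind the grasp point.
Start: joints at [1.049, 0.536, -0.004, 1.538, 0.003, 1.067, -0.071], TCP at [0.286, -0.584, 0.261] pointing down, gripper open.
Joint ranges: [-2.7, 2.7], [-0.37, 2.16], [-1.27, 1.26], [0.24, 2.4], [-1.31, 4.45], [0.19, 1.91], [-2.76, 2.76]. Speed limits (rad/s): [2.39, 2.39, 3.14, 3.14, 3.14, 3.14, 3.14].

## Interface

Orientations are given as [roll, pitch, yaw] about the fixed x, y, z axes, in that order (R = Rz(yaw) Ry(pitch) Rx(roll)).
In Python, from cell import sensors, eyes, ticket, robot gives the robot as it stands.
- The arm moves only by the tool jog_arm, never from a script. Its argument "rows" is a list of rows, each an object with "translation": the shift along the tool's x, y, z in m, a list of three; "turn": the turn, a rotation vector about the tool's x, y, z in rad, a list of three. In form: [{"translation": [tx, ty, tz], "turn": [wx, wy, wz]}, ...]. A call has 1 to 20 rows; each row shifts and turns the commanded pose from where the row before left it, along the tool's axes as they then stand; what a row does not reach is not made up. A row lasts 1/10 s, in which the tool goes at most 50 mm and 8.59 degrees, less where a joint would pass 70% of its speed; a pose out of reach is approached as far as the arm can. A call is refused whole if a number of a shift passes 0.05 or a number of a turn 0.15, either way. A call with a gripper value outside its range is refused whole. "fingers" is the opening in per cent of the stroke, from 0 (shut) to 100 (fully open), set as the call begins (left out, the last holds). The fingers move at their own pace and stop on an object; "newtons" is the grip in N (left out, the last holds). Time passes only in rows, so rows that do not move let the fingers close. It gives the time, the measured TCP pose, the force and the opening at its end, in the units of the state.
- sensors.observe(): the state, without advancing time (a new reading comes with each control period).
- eyes.capture(name): name is "scene" or "top" or "wrist"; returns the picture (384x512x3 uint8, red, green, blue); there is no depth.
- eyes.calibration(name): a dict with "fx", "fy", "cx", "cy" (pixels), "xyz" and "rotation" of the camera in the world; the wrist camera has in their place "hand_eye" (4x4, takes a point from camera to tool coordinates, whose origin is the TCP and whose axes are the tool frame's). Camera axes: x right, y down, z forward; pixel columns grow to the right and rows downward; lengths in m; the calibration is good to about 2 mm. A picture is of the moment at which its call begins: read the wrist's pose just before it. calibration takes no time and is no camera call.
- ticket.finish_job(): hands the job in, once; it reports no verdict.
Trained networks look in the newest picture that a camera, given by its name, has taken for a name from the list of things; names that differ only in an ending like _2 or _b are one class to them, and where a whole thing is asked for, a point or a joint stands for the part that bears it (a point fixed in the world has none). Each returns a list of dicts, best first, with "p" (0 to 1); they miss things now and then, are a little off and sometimes report something else, mostly with a low value. They report only what shows in the picture. A call takes as long as a camera call.
- eyes.search_frame(camera, label): "rect" ([centre column, centre row, width, height] in pixels, round what is visible of it).
- eyes.spot_point(camera, label): "xy" ([column, row] in pixels: a listed point, or the origin of a listed thing).
The state is a dict: "time_s": time; "joint_positions": joint angles; "joint_velocities": joint speeds; "effort": joint torques, N m; "tcp_pos": TCP position; "ee_rot": TCP orientation; "force": force on the tool from outside, world axes, zero at the start; "wrist_torque": the same for the moment, N m; "finger_gap": opening from 0.0 (shut) to 1.0 (fully open).
Only numpy, scipy, OpenCV 4.12 (cv2) and the standard library are available. Lean on these libraries where they do the work, as an engineer would, in place of code of your own. Each camera call takes 0.05 s, during which the arm holds its last target. There are 200 camera calls.

## Task

Collect all the brass adapters in the wire basket: lift the tray by its red handle with its adapters on it and tip it over the basket so that they slide in, and also put in every adapter that lies on the bench. Lay the empty tray back flat on its green mat, within the mat's outline, and hang the full basket by its handle bar on the yellow two-prong hook, so that it hangs upright and still, clear of the bench. Do not knock the mouse, the probe positioner or the screwdriver aside.

Things in the scene. Friction and masses are not known exactly. Their poses are not given: they have to be found in the camera images.
- basket: wire basket, 120 (its x) by 110 mm (its y), rim 60 mm high, walls and floor 4 mm, no adapter passes the mesh, about 0.35 kg. A rigid steel arch handle stands over the middle: 10 mm thick legs rise at x = +-58 mm, y = 0, joined by a straight 10 mm bar along x, its centre 150 mm above the underside. Origin: centre of the underside, z up
- basket_grip (a point): middle of the basket's handle bar, where a blue grip block sits on the bar (40 mm along the bar, 14 mm wide, 14 mm high, centred on this point); the bar is bare steel on both sides of it
- tray: aluminium tray, 150 (its x) by 90 mm (its y), floor 3 mm thick, walls 3 mm thick and 18 mm high on both sides and at the back (-x); the front (+x) is an open pouring lip. About 0.22 kg. Adapters slide off when it is tipped about 35 to 50 degrees. Origin: centre of the underside, z up
- tray_handle (a point): grip point on the tray's red upright handle plate, standing inside the back wall: 12 mm thick along the tray's x, 40 mm wide along its y, its top 62 mm above the tray's underside; this point lies on the plate's mid-plane, 69 mm behind the tray's centre and 48 mm above the underside
- tray_lip (a point): middle of the tray's open front edge, at the floor's upper face, 75 mm in front of the tray's centre
- mat: green flat mat fixed on the bench, 240 mm (its x) by 180 mm (its y), 3 mm thick; the tray starts on it. Origin: centre of the underside
- hook_seat (a point): where the handle bar's centre comes to rest in the valley midway between the prongs, 215 mm above the bench. The bar lies along the stand's y across both prongs, one on each side of the blue grip block. The prong tips, 30 mm in front, rise 23 mm above this point; post and crossbar, 100 mm behind, rise 30 mm above it
- stand: fixed draining stand: base plate, post and a yellow hook made of two parallel round prongs (8 mm diameter, 70 mm apart, at y = +-35 mm) that point along the stand's -x. From the crossbar, 100 mm behind the seat, each prong slopes down to a valley at the seat and turns up again at its front tip. Origin: on the bench straight below the seat, z up
- t1 (a point): tray adapter 1 (starts on the tray; may be absent), brass cable adapter: block 30 x 22 x 22 mm with a 12 mm diameter, 8 mm long steel stub on each end (46 mm overall along its x axis), about 45 g; this point is its centre
- t2 (a point): tray adapter 2 (starts on the tray; may be absent), brass cable adapter: block 30 x 22 x 22 mm with a 12 mm diameter, 8 mm long steel stub on each end (46 mm overall along its x axis), about 45 g; this point is its centre
- t3 (a point): tray adapter 3 (starts on the tray; may be absent), brass cable adapter: block 30 x 22 x 22 mm with a 12 mm diameter, 8 mm long steel stub on each end (46 mm overall along its x axis), about 45 g; this point is its centre
- t4 (a point): tray adapter 4 (starts on the tray; may be absent), brass cable adapter: block 30 x 22 x 22 mm with a 12 mm diameter, 8 mm long steel stub on each end (46 mm overall along its x axis), about 45 g; this point is its centre
- b1 (a point): bench adapter 1 (starts lying loose on the bench; may be absent), brass cable adapter: block 30 x 22 x 22 mm with a 12 mm diameter, 8 mm long steel stub on each end (46 mm overall along its x axis), about 45 g; this point is its centre
- b2 (a point): bench adapter 2 (starts lying loose on the bench; may be absent), brass cable adapter: block 30 x 22 x 22 mm with a 12 mm diameter, 8 mm long steel stub on each end (46 mm overall along its x axis), about 45 g; this point is its centre
- b3 (a point): bench adapter 3 (starts lying loose on the bench; may be absent), brass cable adapter: block 30 x 22 x 22 mm with a 12 mm diameter, 8 mm long steel stub on each end (46 mm overall along its x axis), about 45 g; this point is its centre
- mouse: bystander: black computer mouse, about 85 x 66 x 37 mm; origin at the underside, below its domed end
- positioner: bystander: black probe positioner block with a knob and a thin brass arm, about 70 x 85 x 80 mm; origin: centre of the underside
- driver: bystander: orange-handled screwdriver, 160 mm long, lying along its x axis; origin: centre of the underside

How it is judged:
By the outcome, as a careful person would: the job done as asked, in the order asked, and still so for the second after the job is handed in, with the robot touching nothing.
Of tray_adapter1, tray_adapter2, tray_adapter3, tray_adapter4 only 2 to 4 are there at a start; the rules pass over those that are not, and their reading is None.
Of bench_adapter1, bench_adapter2, bench_adapter3 only 2 to 3 are there at a start; the rules pass over those that are not, and their reading is None.
At some moment in a run one of bench_adapter1, bench_adapter2, bench_adapter3 may be knocked a few centimetres aside while the robot is not near it.
It also fails if it takes over 210 s, if anything falls off the work surface, if the arm or the gripper's body presses on something with over 40 N, if the wrist force passes 120 N, or if a joint passes its speed limit or range.

## Working session

There is one attempt and no reset: what is moved stays moved. The work goes in short steps, Python scripts to look and compute and a tool call to move; the robot and the scene stay as the last step left them, time stands still between calls to the robot, and variables do not carry over. Pictures are saved under pics/ and viewed, about 12 in all and at most 16, crops included, and the job is handed in when it is done.

Besides the shell and the picture viewer there is one more tool, called as name(argument=value, ...), one argument or row to a line, values as JSON. jog_arm: Moves the arm, as the interface text tells. Its arguments: {"type":"object","properties":{"rows":{"type":"array"},"fingers":{"type":"number"},"newtons":{"type":"number"}},"required":["rows"]}

```bash
ls; mkdir -p pics
python3 - <<'E'
from cell import sensors, eyes, ticket, robot
import cv2
print(robot.finger_overhang, [x for x in dir(robot) if x[0]!='_'])
s=sensors.observe();print(s)
for n in("scene","top"):
    im=eyes.capture(n);cv2.imwrite(f"pics/{n}0.png",im[:,:,::-1]);print(n,eyes.calibration(n))
    for l in "basket basket_grip tray tray_handle tray_lip mat hook_seat stand t1 b1 mouse positioner driver".split():
        print(l,[(round(d['p'],2),[round(v) for v in d['xy']]) for d in eyes.spot_point(n,l)][:8])
print(eyes.calibration("wrist"))
E
```

```text
pics
0.022 ['Unreachable', 'finger_overhang']
{'time_s': 0.0, 'joint_positions': array([ 1.04879185,  0.53715556, -0.00445113,  1.53883422,  0.00258759,
        1.06727787, -0.071212  ]), 'joint_velocities': array([ 0.00014236, -0.00251438, -0.00165525,  0.00118321, -0.00155992,
       -0.00044378,  0.00016999]), 'effort': array([ 6.22257921e-04, -5.70986438e+01,  9.91027616e-01, -2.51609033e+01,
       -5.64074737e-02,  1.78716634e-02,  1.31625006e-04]), 'tcp_pos': array([ 0.28587402, -0.58314225,  0.25986095]), 'ee_rot': array([ 3.14148711e+00,  1.66592450e-03, -1.11492734e+00]), 'force': array([ 0.15965064, -0.20609748, -0.37378684]), 'wrist_torque': array([-0.00080221, -0.0352615 ,  0.03764582]), 'finger_gap': 1.0002188648950219}
scene {'fx': 399.3211953464146, 'fy': 399.3211953464146, 'cx': 253.53091523199123, 'cy': 188.85696111711226, 'xyz': array([ 0.91787468, -0.48576959,  0.77237526]), 'rotation': array([-2.40931953, -0.00278678,  0.66905576])}
basket [(0.9, [230, 190])]
basket_grip [(0.72, [233, 145]), (0.37, [153, 283])]
tray [(0.73, [155, 285]), (0.4, [246, 354])]
tray_ha
[... 796 characters left out ...]
22])]
mat []
hook_seat [(0.8, [85, 229])]
stand []
t1 [(0.52, [339, 215]), (0.47, [363, 214]), (0.45, [341, 232])]
b1 [(0.5, [256, 172]), (0.41, [206, 176])]
mouse [(0.79, [175, 134])]
positioner [(0.66, [348, 140])]
driver [(0.95, [156, 282])]
{'fx': 266.8947543959782, 'fy': 266.8947543959782, 'cx': 256.40059853951294, 'cy': 190.4212964458803, 'hand_eye': array([[ 9.99998068e-01,  6.45976372e-04,  1.85655043e-03,
        -8.14527691e-05],
       [-1.16095106e-03,  9.56231006e-01,  2.92610520e-01,
        -7.54677527e-02],
       [-1.58627160e-03, -2.92612110e-01,  9.56229908e-01,
        -1.23158931e-01],
       [ 0.00000000e+00,  0.00000000e+00,  0.00000000e+00,
         1.00000000e+00]])}
```

View pics/scene0.png

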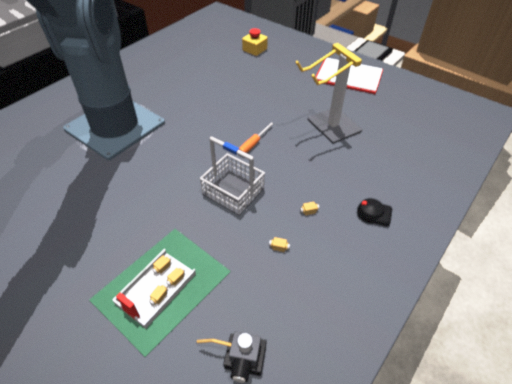

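View pics/top0.png

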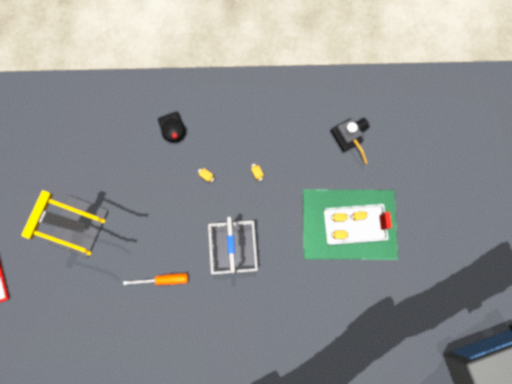

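Scene: 3 tray adapters and 2 on the bench (top view about (206,175) and (257,172)). The tray handle is at (387,221), the basket grip at (230,245) and the hook is on the left.

```bash
cat > h.py <<'E'
from cell import sensors, eyes, ticket, robot
import numpy as np, cv2
from scipy.spatial.transform import Rotation as R
def cam(n):
    c=eyes.calibration(n); K=np.array([[c['fx'],0,c['cx']],[0,c['fy'],c['cy']],[0,0,1]])
    if n=='wrist':
        s=sensors.observe(); T=np.eye(4);T[:3,:3]=R.from_euler('xyz',s['ee_rot']).as_matrix();T[:3,3]=s['tcp_pos']
        T=T@np.array(c['hand_eye']); return K,T[:3,:3],T[:3,3]
    return K,R.from_euler('xyz',c['rotation']).as_matrix(),np.array(c['xyz'])
def onz(n,uv,z,C=None):
    K,M,p=C or cam(n); d=M@np.linalg.solve(K,[*uv,1.]); return p+d*(z-p[2])/d[2]
def proj(n,X,C=None):
    K,M,p=C or cam(n); q=(np.atleast_2d(X)-p)@M@K.T; return q[:,:2]/q[:,2:]
def go(pos,rpy):
    "tool-frame shift and rotvec from the measured pose to the target, plus rows wanted"
    s=sensors.observe();M=R.from_euler('xyz',s['ee_rot']);T=R.from_euler('xyz',rpy)
    print('tool shift',np.round(M.inv().apply(np.array(pos)-s['tcp_pos']),4),'turn',np.round((M.inv()*T).as_rotvec(),4))
def shot(n,f,crop=None,scale=1):
    im=eyes.capture(n)[:,:,::-1].copy()
    o=im if crop is None else im[crop[1]:crop[3],crop[0]:crop[2]]
    cv2.imwrite(f'pics/{f}.png',cv2.resize(o,None,fx=scale,fy=scale,interpolation=cv2.INTER_CUBIC)); return im
E
python3 - <<'E'
from h import *
T=lambda u,z:np.round(onz('top',u,z),3)
S=lambda u,z:np.round(onz('scene',u,z),3)
print('handle',T((387,221),.062),T((387,223),.051),S((128,304),.051))
print('lip',T((325,223),.006),S((181,262),.006));print('grip',T((230,245),.15),S((233,145),.15))
print('hook',T((85,229),.215),S((316,74),.215))
print('ads',T((339,217),.017),T((360,216),.017),T((341,235),.017))
print('bench',T((206,175),.011),T((257,172),.011),S((310,209),.011),S((280,244),.011))
print('mouse',T((173,130),.02),'driver',T((156,282),.01),'pos',T((348,140),.04), 'mat corners',*[T(u,.003) for u in((304,190),(396,190),(397,260),(303,258))])
# basket bar ends
print('bar',T((229,217),.15),T((232,272),.15)); print('prong tips',T((103,221),.238),T((89,254),.238),'back',T((45,193),.245),T((28,237),.245))
im=eyes.capture('top')
hsv=cv2.cvtColor(im,cv2.COLOR_RGB2HSV)
for nm,lo,hi in (('red',(0,150,80),(6,255,255)),('brass',(15,120,120),(35,255,255)),('blue',(108,180,80),(125,255,255)),('green',(50,80,50),(85,255,255))):
    m=cv2.inRange(hsv,lo,hi)
    n,l,st,ce=cv2.connectedComponentsWithStats(m)
    for i in range(1,n):
        if st[i,4]>25:
            r=cv2.minAreaRect(np.argwhere(l==i)[:,::-1].astype(np.float32));print(nm,ce[i].round(1),st[i,4],np.round(cv2.boxPoints(r),1).tolist())
E
```

```text
handle [ 0.502 -0.358  0.062] [ 0.499 -0.361  0.051] [ 0.513 -0.36   0.051]
lip [ 0.508 -0.215  0.006] [ 0.502 -0.215  0.006]
grip [0.449 0.023 0.15 ] [0.45  0.032 0.15 ]
hook [0.486 0.32  0.215] [0.489 0.314 0.215]
ads [ 0.521 -0.25   0.017] [ 0.522 -0.304  0.017] [ 0.475 -0.252  0.017]
bench [0.641 0.088 0.011] [ 0.645 -0.044  0.011] [0.645 0.087 0.011] [ 0.647 -0.043  0.011]
mouse [0.761 0.172 0.02 ] driver [0.371 0.215 0.01 ] pos [ 0.717 -0.28   0.04 ] mat corners [ 0.596 -0.166  0.003] [ 0.589 -0.406  0.003] [ 0.409 -0.394  0.003] [ 0.421 -0.155  0.003]
bar [0.511 0.024 0.15 ] [0.39  0.019 0.15 ]
prong tips [0.499 0.276 0.238] [0.433 0.302 0.238] back [0.559 0.393 0.245] [0.47  0.423 0.245]
red [174.6 135.5] 26 [[172.0, 133.0], [177.0, 133.0], [177.0, 138.0], [172.0, 138.0]]
red [385.6 220.3] 136 [[379.70001220703125, 212.89999389648438], [388.79998779296875, 211.60000610351562], [391.0, 227.0], [381.8999938964844, 228.3000030517578]]
red [  3.5 284.7] 104 [[-0.0, 265.0], [8.0, 265.0], [8.0, 301.0], [0.0, 301.0]]
brass [359.8 149.4] 80 [[352.6000061035156, 140.1999969482422], [3
[... 468 characters left out ...]
599998474121094, 189.0], [106.19999694824219, 218.39999389648438], [85.0999984741211, 264.79998779296875]]
brass [359.5 215.2] 85 [[352.6000061035156, 212.89999389648438], [365.5, 210.8000030517578], [366.6000061035156, 217.39999389648438], [353.79998779296875, 219.5]]
brass [339.7 217. ] 84 [[334.0, 214.0], [346.0, 214.0], [346.0, 220.0], [334.0, 220.0]]
brass [339.8 234.1] 86 [[334.0, 231.0], [346.0, 231.0], [346.0, 237.0], [334.0, 237.0]]
brass [171.1 279. ] 235 [[154.6999969482422, 276.0], [185.89999389648438, 274.0], [186.39999389648438, 281.79998779296875], [155.1999969482422, 283.70001220703125]]
green [344.6 224.5] 3924 [[303.0, 259.0], [303.0, 190.0], [397.0, 190.0], [397.0, 259.0]]
```

Run:
```python
from h import *
go([0.5,-0.35,0.22],[np.pi,0,-np.pi/2])
```

```text
tool shift [-0.1156 -0.2949  0.0407] turn [0.     0.     0.4559]
```

jog_arm(
  rows=[
    {"translation": [-0.0145, -0.037, 0.005], "turn": [0, 0, 0]},
    {"translation": [-0.0145, -0.037, 0.005], "turn": [0, 0, 0]},
    {"translation": [-0.0145, -0.037, 0.005], "turn": [0, 0, 0]},
    {"translation": [-0.0145, -0.037, 0.005], "turn": [0, 0, 0]},
    {"translation": [-0.0145, -0.037, 0.005], "turn": [0, 0, 0]},
    {"translation": [-0.0145, -0.037, 0.005], "turn": [0, 0, 0]},
    {"translation": [-0.0145, -0.037, 0.005], "turn": [0, 0, 0]},
    {"translation": [-0.0145, -0.037, 0.005], "turn": [0, 0, 0]},
    {"translation": [0, 0, 0], "turn": [0, 0, 0.114]},
    {"translation": [0, 0, 0], "turn": [0, 0, 0.114]},
    {"translation": [0, 0, 0], "turn": [0, 0, 0.114]},
    {"translation": [0, 0, 0], "turn": [0, 0, 0.114]},
    {"translation": [0, 0, 0], "turn": [0, 0, 0]},
  ],
  fingers=45,
  newtons=50,
)

```text
time_s: 2.75
tcp_pos: [0.5009, -0.3491, 0.2208]
ee_rot: [3.142, -0.0, -1.572]
force: [-0.1, -0.3, -0.8]
finger_gap: 0.45
```

Run:
```python
from h import *
s=sensors.observe();print(s['tcp_pos'],s['ee_rot'],s['joint_positions'],s['time_s'])
C=cam('wrist');im=shot('wrist','w1')
for l,z in (('tray_handle',.051),('tray_lip',.006),('tray',.003),('t1',.017)):
    print(l,[(round(d['p'],2),np.round(d['xy']),onz('wrist',d['xy'],z,C).round(4)[:2]) for d in eyes.spot_point('wrist',l)][:5])
hsv=cv2.cvtColor(im,cv2.COLOR_BGR2HSV);m=cv2.inRange(hsv,(0,150,80),(6,255,255))|cv2.inRange(hsv,(174,150,80),(180,255,255))
r=cv2.minAreaRect(cv2.findNonZero(m));b=cv2.boxPoints(r);print(b.round(),[onz('wrist',q,.065,C).round(4)[:2] for q in b])
go([0.45,-0.08,0.24],[np.pi,0,-np.pi/2])
```

```text
[ 0.50094262 -0.34911668  0.22077002] [ 3.14153613e+00 -3.39756822e-04 -1.57177133e+00] [ 0.50952398  0.51226834  0.0347436   1.68571233 -0.02063046  0.94384513
 -1.01985824] 2.75
tray_handle [(0.59, array([264., 169.]), array([ 0.5116, -0.3587]))]
tray_lip [(0.61, array([157., 173.]), array([ 0.4973, -0.2205])), (0.44, array([176., 156.]), array([ 0.5195, -0.2471]))]
tray [(0.62, array([211., 169.]), array([ 0.5015, -0.2901]))]
t1 [(0.73, array([181., 189.]), array([ 0.478 , -0.2532])), (0.71, array([219., 153.]), array([ 0.5245, -0.3039])), (0.62, array([176., 154.]), array([ 0.5237, -0.2504]))]
[[261. 150.]
 [272. 150.]
 [274. 193.]
 [263. 193.]] [array([ 0.5353, -0.3542]), array([ 0.5358, -0.3658]), array([ 0.4884, -0.3689]), array([ 0.4878, -0.3567])]
tool shift [-0.2693  0.0504 -0.0193] turn [-0.      0.0001  0.0015]
```

View pics/w1.png

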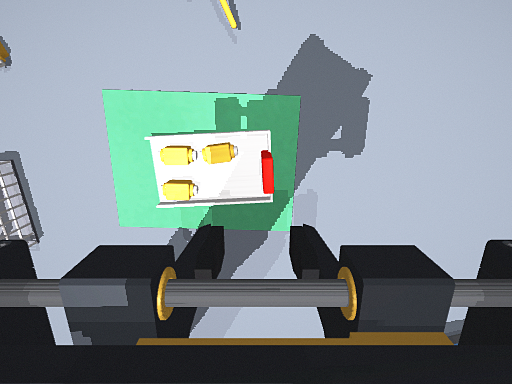

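The wrist view shows the tray on the mat with the handle at pixel (267,171). The tray yaw is about 94°, and all three adapters are clear of the handle. Next I test whether the tilted pour pose can be reached, with the gripper empty.

jog_arm(
  rows=[
    {"translation": [-0.045, 0.0085, -0.003], "turn": [0, 0, 0]},
    {"translation": [-0.045, 0.0085, -0.003], "turn": [0, 0, 0]},
    {"translation": [-0.045, 0.0085, -0.003], "turn": [0, 0, 0]},
    {"translation": [-0.045, 0.0085, -0.003], "turn": [0, 0, 0]},
    {"translation": [-0.045, 0.0085, -0.003], "turn": [0, 0, 0]},
    {"translation": [-0.045, 0.0085, -0.003], "turn": [0, 0, 0]},
    {"translation": [0, 0, 0], "turn": [0, 0.14, 0]},
    {"translation": [0, 0, 0], "turn": [0, 0.14, 0]},
    {"translation": [0, 0, 0], "turn": [0, 0.14, 0]},
    {"translation": [0, 0, 0], "turn": [0, 0.14, 0]},
    {"translation": [0, 0, 0], "turn": [0, 0.14, 0]},
    {"translation": [0, 0, 0], "turn": [0, 0.14, 0]},
    {"translation": [0, 0, 0], "turn": [0, 0, 0]},
    {"translation": [0, 0, 0], "turn": [0, 0, 0]},
  ],
)

```text
time_s: 4.4
tcp_pos: [0.4498, -0.079, 0.2383]
ee_rot: [3.139, -0.837, -1.568]
force: [-0.2, 0.0, 0.5]
finger_gap: 0.451
```

Run:
```python
from h import *
s=sensors.observe();print(s['tcp_pos'],s['ee_rot'],s['joint_positions'].round(2),s['time_s'])
print(R.from_euler('xyz',s['ee_rot']).as_matrix().round(3))
```

```text
[ 0.44983182 -0.07903409  0.23831202] [ 3.13876993 -0.83737081 -1.56801228] [-0.43  0.43  0.02  2.09  0.82  1.18 -2.52] 4.4
[[ 0.002 -1.    -0.001]
 [-0.669 -0.001 -0.743]
 [ 0.743  0.002 -0.669]]
```

jog_arm(
  rows=[
    {"translation": [0, 0, 0], "turn": [0, -0.14, 0]},
    {"translation": [0, 0, 0], "turn": [0, -0.14, 0]},
    {"translation": [0, 0, 0], "turn": [0, -0.14, 0]},
    {"translation": [0, 0, 0], "turn": [0, -0.14, 0]},
    {"translation": [0, 0, 0], "turn": [0, -0.14, 0]},
    {"translation": [0, 0, 0], "turn": [0, -0.14, 0]},
    {"translation": [0.0403, -0.0089, 0.0165], "turn": [0, 0, 0]},
    {"translation": [0.0403, -0.0089, 0.0165], "turn": [0, 0, 0]},
    {"translation": [0.0403, -0.0089, 0.0165], "turn": [0, 0, 0]},
    {"translation": [0.0403, -0.0089, 0.0165], "turn": [0, 0, 0]},
    {"translation": [0.0403, -0.0089, 0.0165], "turn": [0, 0, 0]},
    {"translation": [0.0403, -0.0089, 0.0165], "turn": [0, 0, 0]},
    {"translation": [0.0403, -0.0089, 0.0165], "turn": [0, 0, 0]},
    {"translation": [0, 0, 0], "turn": [0, 0, -0.07]},
    {"translation": [0, 0, 0], "turn": [0, 0, 0]},
    {"translation": [0, 0, 0], "turn": [0, 0, 0]},
  ],
)

```text
time_s: 6.0
tcp_pos: [0.5119, -0.3625, 0.1247]
ee_rot: [-3.139, -0.001, -1.504]
force: [0.1, 0.1, 0.4]
finger_gap: 0.442
```

Run:
```python
from h import *
C=cam('wrist');im=shot('wrist','w2')
hsv=cv2.cvtColor(im,cv2.COLOR_BGR2HSV);m=cv2.inRange(hsv,(0,150,80),(6,255,255))|cv2.inRange(hsv,(174,150,80),(180,255,255))
n,l,st,ce=cv2.connectedComponentsWithStats(m);i=1+st[1:,4].argmax()
b=cv2.boxPoints(cv2.minAreaRect(cv2.findNonZero((l==i).astype(np.uint8))));print(b.round(),[onz('wrist',q,.065,C).round(4)[:2] for q in b])
go([0.512,-.361,.054],[np.pi,0,-1.5])
```

```text
[[247. 177.]
 [262. 177.]
 [262. 244.]
 [247. 244.]] [array([ 0.5411, -0.3542]), array([ 0.5418, -0.3648]), array([ 0.4893, -0.3687]), array([ 0.4885, -0.3573])]
tool shift [-0.0007  0.0003  0.0707] turn [-0.0026 -0.0008 -0.0028]
```

View pics/w2.png

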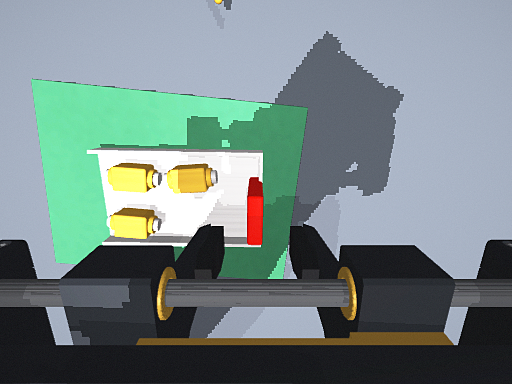

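The plate is aligned with the jaws (red at about pixel (254,210)). I'm descending and gripping.

jog_arm(
  rows=[
    {"translation": [-0.001, 0, 0.02], "turn": [0, 0, 0]},
    {"translation": [0, 0, 0.02], "turn": [0, 0, 0]},
    {"translation": [0, 0, 0.02], "turn": [0, 0, 0]},
    {"translation": [0, 0, 0.01], "turn": [0, 0, 0]},
    {"translation": [0, 0, 0], "turn": [0, 0, 0]},
  ],
)

```text
time_s: 6.55
tcp_pos: [0.5116, -0.3594, 0.0527]
ee_rot: [3.141, 0.001, -1.501]
force: [-0.2, 0.9, -0.1]
finger_gap: 0.449
```

jog_arm(
  rows=[
    {"translation": [0, 0, 0], "turn": [0, 0, 0]},
    {"translation": [0, 0, 0], "turn": [0, 0, 0]},
    {"translation": [0, 0, 0], "turn": [0, 0, 0]},
    {"translation": [0, 0, 0], "turn": [0, 0, 0]},
    {"translation": [0, 0, 0], "turn": [0, 0, 0]},
    {"translation": [0, 0, 0], "turn": [0, 0, 0]},
  ],
  fingers=0,
  newtons=55,
)

```text
time_s: 7.15
tcp_pos: [0.5126, -0.3607, 0.054]
ee_rot: [-3.14, -0.001, -1.501]
force: [0.3, 0.2, 6.2]
finger_gap: 0.127
```

jog_arm(
  rows=[
    {"translation": [0, 0, -0.01], "turn": [0, 0, 0]},
    {"translation": [0, 0, -0.02], "turn": [0, 0, 0]},
    {"translation": [0, 0, -0.03], "turn": [0, 0, 0]},
    {"translation": [0, 0, -0.03], "turn": [0, 0, 0]},
    {"translation": [0, 0, -0.03], "turn": [0, 0, 0]},
    {"translation": [0, 0, -0.03], "turn": [0, 0, 0]},
    {"translation": [0, 0, -0.02], "turn": [0, 0, 0]},
    {"translation": [0, 0, -0.01], "turn": [0, 0, 0]},
    {"translation": [0, 0, 0], "turn": [0, 0, 0]},
  ],
)

```text
time_s: 8.05
tcp_pos: [0.5123, -0.3605, 0.2342]
ee_rot: [-3.14, -0.001, -1.501]
force: [0.8, -0.3, -4.1]
finger_gap: 0.133
```

Run:
```python
from h import *
C=cam('wrist');im=shot('wrist','w3');s=sensors.observe();print(s['tcp_pos'],s['ee_rot'],s['finger_gap'],s['force'])
for l in('tray_lip',):print([(d['p'],d['xy']) for d in eyes.spot_point('wrist',l)])
# expected lip in the tool frame if held straight: tray x = -tool x ; lip 144 ahead, 42 below... 
M=R.from_euler('xyz',s['ee_rot']); g=s['tcp_pos']+M.apply([0,0,.003])
for dz in(.045,.06):print(proj('wrist',g+M.apply([-.144,0,dz]),C))
```

```text
[ 0.51172214 -0.36007259  0.23282424] [ 3.14107830e+00  2.40425748e-04 -1.50085362e+00] 0.13124613632333387 [-0.59042892 -0.4111282  -3.77496506]
[(0.79, [54.1, 228.0])]
[[ 49.49092235 222.31621643]]
[[ 64.19790271 214.26318996]]
```

View pics/w3.png

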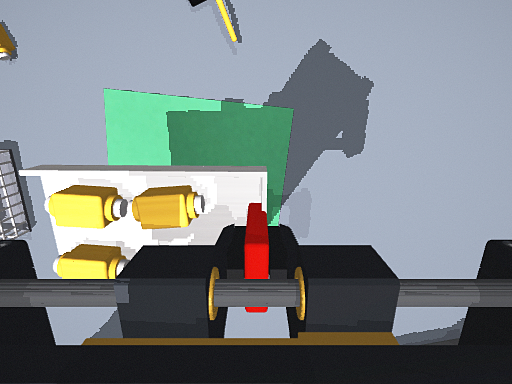

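The tray is held level with all 3 adapters on it. The lip projects to about (50,222), which matches the lip the network found at (54,228). Next I move level to the basket rim and pivot about the lip.

Run:
```python
from h import *
go([0.456,-0.156,.147],[np.pi,0,-1.53])
```

```text
tool shift [-0.2071  0.0408  0.0853] turn [0.0018 0.0011 0.0291]
```

jog_arm(
  rows=[
    {"translation": [-0.012, 0.0024, 0.005], "turn": [0, 0, 0]},
    {"translation": [-0.02, 0.004, 0.0082], "turn": [0, 0, 0.01]},
    {"translation": [-0.03, 0.0059, 0.0124], "turn": [0, 0, 0.01]},
    {"translation": [-0.03, 0.0059, 0.0124], "turn": [0, 0, 0.01]},
    {"translation": [-0.03, 0.0059, 0.0124], "turn": [0, 0, 0]},
    {"translation": [-0.03, 0.0059, 0.0124], "turn": [0, 0, 0]},
    {"translation": [-0.025, 0.005, 0.0103], "turn": [0, 0, 0]},
    {"translation": [-0.018, 0.0036, 0.0074], "turn": [0, 0, 0]},
    {"translation": [-0.012, 0.0024, 0.005], "turn": [0, 0, 0]},
    {"translation": [0, 0, 0], "turn": [0, 0, 0]},
    {"translation": [0, 0, 0], "turn": [0, 0, 0]},
  ],
)

```text
time_s: 9.25
tcp_pos: [0.4611, -0.1563, 0.1476]
ee_rot: [3.141, -0.0, -1.531]
force: [0.6, -0.7, -2.6]
finger_gap: 0.13
```

Run:
```python
from h import *
s=sensors.observe();print(s['tcp_pos'],s['ee_rot'],s['joint_positions'].round(2),s['force'])
shot('scene','s1',(130,90,340,300),2.5)
M=R.from_euler('xyz',s['ee_rot']);print('lip',s['tcp_pos']+M.apply([-.144,0,.048]))
```

```text
[ 0.46112885 -0.15630481  0.14758155] [ 3.14141059e+00 -4.91984759e-04 -1.53134716e+00] [ 0.26  0.43 -0.03  2.05  0.02  0.66 -1.32] [ 0.60063747 -0.70615202 -2.6384713 ]
lip [ 0.45544185 -0.0124408   0.09951071]
```

View pics/s1.png

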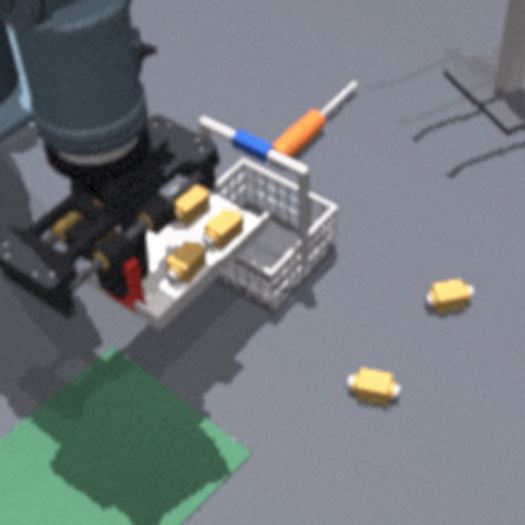

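The lip is over the near half of the basket and the adapters are still on the tray. I'm pivoting about the lip, with a 5 mm shift to centre it.

jog_arm(
  rows=[
    {"translation": [-0.0037, 0.002, -0.01], "turn": [0, 0.07, 0]},
    {"translation": [-0.0037, 0.002, -0.01], "turn": [0, 0.07, 0]},
    {"translation": [-0.0037, 0.001, -0.01], "turn": [0, 0.07, 0]},
    {"translation": [-0.0037, 0, -0.01], "turn": [0, 0.07, 0]},
    {"translation": [-0.0037, 0, -0.01], "turn": [0, 0.07, 0]},
    {"translation": [-0.0037, 0, -0.01], "turn": [0, 0.07, 0]},
    {"translation": [-0.0037, 0, -0.01], "turn": [0, 0.07, 0]},
    {"translation": [-0.0037, 0, -0.01], "turn": [0, 0.07, 0]},
    {"translation": [-0.0037, 0, -0.01], "turn": [0, 0.07, 0]},
    {"translation": [-0.0037, 0, -0.01], "turn": [0, 0.07, 0]},
    {"translation": [-0.0037, 0, -0.01], "turn": [0, 0.07, 0]},
    {"translation": [-0.0037, 0, -0.01], "turn": [0, 0.07, 0]},
    {"translation": [0, 0, 0], "turn": [0, 0, 0]},
    {"translation": [0, 0, 0], "turn": [0, 0, 0]},
    {"translation": [0, 0, 0], "turn": [0, 0, 0]},
    {"translation": [0, 0, 0], "turn": [0, 0, 0]},
    {"translation": [0, 0, 0], "turn": [0, 0, 0]},
    {"translation": [0, 0, 0], "turn": [0, 0, 0]},
  ],
)

```text
time_s: 11.1
tcp_pos: [0.4526, -0.0726, 0.2397]
ee_rot: [-3.141, -0.84, -1.532]
force: [1.7, 0.2, -2.3]
finger_gap: 0.129
```

Run:
```python
from h import *
s=sensors.observe();print(s['tcp_pos'],s['ee_rot'],s['joint_positions'].round(2),s['force'])
shot('scene','s2',(130,90,340,300),2.5)
M=R.from_euler('xyz',s['ee_rot']);print('lip',s['tcp_pos']+M.apply([-.144,0,.048]))
```

```text
[ 0.45260865 -0.07255352  0.23965369] [-3.14117236 -0.83958451 -1.53220102] [-0.61  0.43  0.21  2.11  0.78  1.12 -2.47] [ 1.72622037  0.20909602 -2.25340029]
lip [ 0.45029709 -0.01216811  0.10041197]
```

View pics/s2.png

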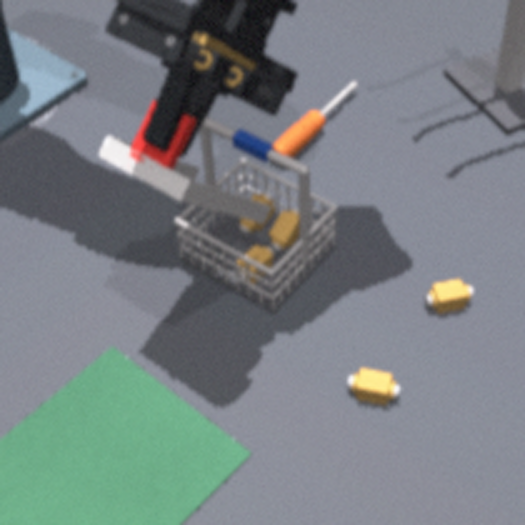

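All three adapters are in the basket, and the force reading of 2.25 N matches the tray alone. I'm pivoting back and returning to the mat.

jog_arm(
  rows=[
    {"translation": [0.0047, 0, 0.0176], "turn": [0, -0.12, 0]},
    {"translation": [0.0047, 0, 0.0176], "turn": [0, -0.12, 0]},
    {"translation": [0.0047, 0, 0.0176], "turn": [0, -0.12, 0]},
    {"translation": [0.0047, 0, 0.0176], "turn": [0, -0.12, 0]},
    {"translation": [0.0047, 0, 0.0176], "turn": [0, -0.12, 0]},
    {"translation": [0.0047, 0, 0.0176], "turn": [0, -0.12, 0]},
    {"translation": [0.0047, 0, 0.0176], "turn": [0, -0.12, 0]},
    {"translation": [0.03, -0.007, 0], "turn": [0, 0, 0]},
    {"translation": [0.04, -0.01, 0], "turn": [0, 0, 0]},
    {"translation": [0.04, -0.01, 0], "turn": [0, 0, 0]},
    {"translation": [0.04, -0.01, 0], "turn": [0, 0, 0]},
    {"translation": [0.04, -0.01, 0], "turn": [0, 0, 0]},
    {"translation": [0, 0, 0], "turn": [0, 0, -0.03]},
    {"translation": [0, 0, 0], "turn": [0, 0, 0]},
    {"translation": [0, 0, 0], "turn": [0, 0, 0]},
  ],
)

```text
time_s: 12.65
tcp_pos: [0.5101, -0.3421, 0.1477]
ee_rot: [3.141, 0.002, -1.5]
force: [0.4, 0.2, -2.4]
finger_gap: 0.132
```

Run:
```python
from h import *
go([0.512,-0.358,.054],[np.pi,0,-1.5])
```

```text
tool shift [ 0.0162 -0.0008  0.0937] turn [ 0.0011  0.0016 -0.0002]
```

jog_arm(
  rows=[
    {"translation": [0.016, 0, 0.02], "turn": [0, 0, 0]},
    {"translation": [0, 0, 0.025], "turn": [0, 0, 0]},
    {"translation": [0, 0, 0.025], "turn": [0, 0, 0]},
    {"translation": [0, 0, 0.013], "turn": [0, 0, 0]},
    {"translation": [0, 0, 0.006], "turn": [0, 0, 0]},
    {"translation": [0, 0, 0.004], "turn": [0, 0, 0]},
    {"translation": [0, 0, 0], "turn": [0, 0, 0]},
    {"translation": [0, 0, 0], "turn": [0, 0, 0]},
  ],
)

```text
time_s: 13.45
tcp_pos: [0.5122, -0.3598, 0.056]
ee_rot: [-3.14, -0.001, -1.501]
force: [0.2, -0.8, -1.9]
finger_gap: 0.129
```

jog_arm(
  rows=[
    {"translation": [0, 0, 0.002], "turn": [0, 0, 0]},
    {"translation": [0, 0, 0], "turn": [0, 0, 0]},
    {"translation": [0, 0, 0], "turn": [0, 0, 0]},
  ],
)

```text
time_s: 13.75
tcp_pos: [0.5124, -0.3601, 0.054]
ee_rot: [-3.14, -0.001, -1.501]
force: [0.5, -0.9, 3.9]
finger_gap: 0.129
```

jog_arm(
  rows=[
    {"translation": [0, 0, 0], "turn": [0, 0, 0]},
    {"translation": [0, 0, 0], "turn": [0, 0, 0]},
    {"translation": [0, 0, 0], "turn": [0, 0, 0]},
    {"translation": [0, 0, -0.03], "turn": [0, 0, 0]},
    {"translation": [0, 0, -0.05], "turn": [0, 0, 0]},
    {"translation": [0, 0, -0.05], "turn": [0, 0, 0]},
    {"translation": [0, 0, -0.05], "turn": [0, 0, 0]},
    {"translation": [-0.042, -0.013, 0], "turn": [0, 0, 0]},
    {"translation": [-0.042, -0.013, 0], "turn": [0, 0, 0]},
    {"translation": [-0.042, -0.013, 0], "turn": [0, 0, 0]},
    {"translation": [-0.042, -0.013, 0], "turn": [0, 0, 0]},
    {"translation": [-0.042, -0.013, 0], "turn": [0, 0, 0]},
    {"translation": [-0.042, -0.013, 0], "turn": [0, 0, 0]},
    {"translation": [-0.042, -0.013, 0], "turn": [0, 0, 0]},
    {"translation": [-0.042, -0.013, 0], "turn": [0, 0, 0]},
    {"translation": [-0.042, -0.013, 0], "turn": [0, 0, 0]},
    {"translation": [0, 0, 0], "turn": [0, 0, 0]},
    {"translation": [0, 0, 0], "turn": [0, 0, 0]},
  ],
  fingers=50,
)

```text
time_s: 15.55
tcp_pos: [0.6018, 0.0269, 0.2328]
ee_rot: [3.141, 0.0, -1.498]
force: [-0.1, -0.0, -0.1]
finger_gap: 0.499
```

```bash
cat >> h.py <<'E'
def brass(n,z=.011,im=None,C=None):
    C=C or cam(n);im=shot(n,'tmp') if im is None else im
    hsv=cv2.cvtColor(im,cv2.COLOR_BGR2HSV);m=cv2.inRange(hsv,(15,120,100),(35,255,255))
    k,l,st,ce=cv2.connectedComponentsWithStats(m)
    for i in range(1,k):
        if st[i,4]>100:
            c=cv2.findNonZero((l==i).astype(np.uint8))[:,0]; w=np.array([onz(n,q,z,C)[:2] for q in c])
            r=cv2.minAreaRect((w*1e3).astype(np.float32));b=cv2.boxPoints(r);e=[b[1]-b[0],b[2]-b[1]];e=max(e,key=np.linalg.norm)
            print('brass px',ce[i].round(),st[i,4],'centre mm',np.round(r[0],1),'size',np.round(r[1],1),'long axis deg',round(float(np.degrees(np.arctan2(e[1],e[0]))),1))
E
python3 - <<'E'
from h import *
s=sensors.observe();print(s['tcp_pos'],s['ee_rot'],s['force'])
C=cam('wrist');im=shot('wrist','w4');brass('wrist',.022,im,C)
brass('top',.011)
for l in('b1','b2'):print([(round(d['p'],2),np.round(d['xy']),onz('wrist',d['xy'],.011,C).round(4)[:2]) for d in eyes.spot_point('wrist',l)])
E
```

```text
[0.60177277 0.02686486 0.23279332] [ 3.14089581e+00  4.57347252e-05 -1.49830756e+00] [-0.0515347  -0.00070422 -0.14403799]
brass px [215. 134.] 229 centre mm [642.8  84.8] size [37.1 23. ] long axis deg 51.6
brass px [316. 139.] 547 centre mm [646.3 -43.9] size [37.8 23.7] long axis deg 24.3
brass px [233. 262.] 476 centre mm [465.5  49.9] size [33.8 41.2] long axis deg -69.8
brass px [270. 261.] 436 centre mm [470.8  -2.8] size [30.8 37.1] long axis deg -85.8
brass px [157. 293.] 529 centre mm [404.4 158.2] size [27.4 94.9] long axis deg -6.2
brass px [356. 293.] 530 centre mm [ 425.6 -133.6] size [95.3 26.1] long axis deg 15.9
brass px [324. 340.] 2751 centre mm [338.1 -67.7] size [ 23.8 502.2] long axis deg -85.9
brass px [ 53. 220.] 1118 centre mm [520.8 448.6] size [183.4 126.6] long axis deg 68.0
brass px [171. 279.] 234 centre mm [378.  178.6] size [18.8 77.3] long axis deg -87.9
[(0.79, array([315., 139.]), array([ 0.6453, -0.045 ]))]
[(0.79, array([315., 139.]), array([ 0.6453, -0.045 ]))]
```

View pics/w4.png

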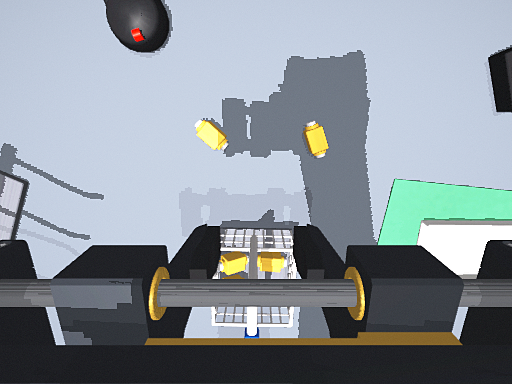

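Adapter A is at pixel (316,139), about (0.645,-0.044), axis about 23°. Adapter B is at (212,134), about (0.643,0.086), axis about 51°. I can see adapters in the basket. I'm going to A.

Run:
```python
from h import *
go([0.645,-0.0445,.11],[np.pi,0,-1.18])
```

```text
tool shift [ 0.0708 -0.0386  0.1231] turn [ 0.0005 -0.0008 -0.3237]
```

jog_arm(
  rows=[
    {"translation": [0.0236, -0.0129, 0.041], "turn": [0, 0, 0]},
    {"translation": [0.0236, -0.0129, 0.041], "turn": [0, 0, 0]},
    {"translation": [0.0236, -0.0129, 0.041], "turn": [0, 0, 0]},
    {"translation": [0, 0, 0], "turn": [0, 0, -0.11]},
    {"translation": [0, 0, 0], "turn": [0, 0, -0.11]},
    {"translation": [0, 0, 0], "turn": [0, 0, -0.105]},
    {"translation": [0, 0, 0], "turn": [0, 0, 0]},
    {"translation": [0, 0, 0], "turn": [0, 0, 0]},
  ],
  fingers=55,
)

```text
time_s: 16.55
tcp_pos: [0.6454, -0.0433, 0.1102]
ee_rot: [3.141, -0.0, -1.18]
force: [0.4, -0.1, 0.1]
finger_gap: 0.553
```

Run:
```python
from h import *
C=cam('wrist');im=shot('wrist','w5');brass('wrist',.022,im,C)
print([(round(d['p'],2),np.round(d['xy']),onz('wrist',d['xy'],.011,C).round(4)[:2]) for d in eyes.spot_point('wrist','b1')])
go([0.645,-0.0445,.026],[np.pi,0,-1.18])
```

```text
brass px [113. 142.] 824 centre mm [645.1  82.1] size [37.8 29.9] long axis deg 52.0
brass px [259. 200.] 1035 centre mm [648.7 -44. ] size [39.1 21.5] long axis deg 23.4
brass px [149. 293.] 558 centre mm [523.7  13.7] size [60.4 18.4] long axis deg 11.6
brass px [364. 293.] 558 centre mm [ 599.5 -170.7] size [60.7 17.4] long axis deg 34.6
brass px [332. 340.] 2768 centre mm [ 534.4 -149.8] size [ 15.1 318.9] long axis deg -67.7
[(0.86, array([257., 199.]), array([ 0.645 , -0.0446])), (0.72, array([110., 144.]), array([0.6433, 0.0863]))]
tool shift [0.0014 0.0011 0.0843] turn [ 0.     -0.0003  0.0013]
```

jog_arm(
  rows=[
    {"translation": [0.001, 0.001, 0.03], "turn": [0, 0, 0]},
    {"translation": [0, 0, 0.03], "turn": [0, 0, 0]},
    {"translation": [0, 0, 0.018], "turn": [0, 0, 0]},
    {"translation": [0, 0, 0.006], "turn": [0, 0, 0]},
    {"translation": [0, 0, 0], "turn": [0, 0, 0]},
  ],
)

```text
time_s: 17.15
tcp_pos: [0.6448, -0.0435, 0.0257]
ee_rot: [3.141, 0.0, -1.176]
force: [-0.7, 0.0, 0.3]
finger_gap: 0.55
```

jog_arm(
  rows=[
    {"translation": [0, 0, 0], "turn": [0, 0, 0]},
    {"translation": [0, 0, 0], "turn": [0, 0, 0]},
    {"translation": [0, 0, 0], "turn": [0, 0, 0]},
    {"translation": [0, 0, 0], "turn": [0, 0, 0]},
    {"translation": [0, 0, 0], "turn": [0, 0, 0]},
  ],
  fingers=0,
  newtons=25,
)

```text
time_s: 17.65
tcp_pos: [0.6456, -0.0437, 0.0269]
ee_rot: [-3.141, -0.001, -1.176]
force: [-1.9, -0.4, 5.2]
finger_gap: 0.246
```

jog_arm(
  rows=[
    {"translation": [0, 0, -0.03], "turn": [0, 0, 0]},
    {"translation": [0, 0, -0.05], "turn": [0, 0, 0]},
    {"translation": [0, 0, -0.05], "turn": [0, 0, 0]},
    {"translation": [0, 0, -0.02], "turn": [0, 0, 0]},
    {"translation": [0, 0, 0], "turn": [0, 0, 0]},
  ],
)

```text
time_s: 18.15
tcp_pos: [0.6473, -0.0436, 0.1801]
ee_rot: [-3.135, -0.003, -1.176]
force: [0.4, -1.3, -0.2]
finger_gap: 0.25
```

A is held, with the opening at 22 mm. For the drop I turn the jaws along the basket's bar, tilt the tool away from the arch by 40° and release low over the far half.

```bash
cat >> h.py <<'E'
DROP=(R.from_euler('xyz',[np.pi,0,0.04])*R.from_rotvec([-0.7,0,0])).as_euler('xyz')
E
python3 - <<'E'
from h import *
print(DROP);go([0.45,0.055,.25],[np.pi,0,.04])
E
```

```text
[2.44159265 0.         0.04      ]
tool shift [-0.1667  0.1437 -0.0712] turn [-0.0038 -0.0064 -1.2161]
```

jog_arm(
  rows=[
    {"translation": [0, 0, -0.035], "turn": [0, 0, 0]},
    {"translation": [0, 0, -0.035], "turn": [0, 0, 0]},
    {"translation": [-0.0333, 0.0288, 0], "turn": [0, 0, 0]},
    {"translation": [-0.0333, 0.0288, 0], "turn": [0, 0, 0]},
    {"translation": [-0.0333, 0.0288, 0], "turn": [0, 0, 0]},
    {"translation": [-0.0333, 0.0288, 0], "turn": [0, 0, 0]},
    {"translation": [-0.0333, 0.0288, 0], "turn": [0, 0, 0]},
    {"translation": [0, 0, 0], "turn": [0, 0, -0.135]},
    {"translation": [0, 0, 0], "turn": [0, 0, -0.135]},
    {"translation": [0, 0, 0], "turn": [0, 0, -0.135]},
    {"translation": [0, 0, 0], "turn": [0, 0, -0.135]},
    {"translation": [0, 0, 0], "turn": [0, 0, -0.135]},
    {"translation": [0, 0, 0], "turn": [0, 0, -0.135]},
    {"translation": [0, 0, 0], "turn": [0, 0, -0.135]},
    {"translation": [0, 0, 0], "turn": [0, 0, -0.135]},
    {"translation": [0, 0, 0], "turn": [0, 0, -0.135]},
    {"translation": [0, 0, 0], "turn": [0, 0, 0]},
  ],
)

```text
time_s: 19.85
tcp_pos: [0.4472, 0.0545, 0.2449]
ee_rot: [-3.141, 0.003, 0.04]
force: [0.4, 0.7, 0.1]
finger_gap: 0.246
```

jog_arm(
  rows=[
    {"translation": [0, 0, 0], "turn": [-0.14, 0, 0]},
    {"translation": [0, 0, 0], "turn": [-0.14, 0, 0]},
    {"translation": [0, 0, 0], "turn": [-0.14, 0, 0]},
    {"translation": [0, 0, 0], "turn": [-0.14, 0, 0]},
    {"translation": [0, 0, 0], "turn": [-0.14, 0, 0]},
    {"translation": [0, 0, 0], "turn": [0, 0, 0]},
    {"translation": [0, 0, 0], "turn": [0, 0, 0]},
  ],
)

```text
time_s: 20.55
tcp_pos: [0.4476, 0.0549, 0.2451]
ee_rot: [2.444, 0.001, 0.038]
force: [-0.1, -0.2, -0.1]
finger_gap: 0.248
```

Run:
```python
from h import *
s=sensors.observe();print(s['tcp_pos'],s['ee_rot'],s['joint_positions'].round(2))
go([0.45,0.055,.097],DROP)
# check basket grip again now
eyes.capture('top');print([(d['p'],onz('top',d['xy'],.15).round(3)) for d in eyes.spot_point('top','basket_grip')])
```

```text
[0.44760083 0.05488899 0.24513879] [2.44394602e+00 1.24871868e-03 3.84932371e-02] [-0.34  0.44 -0.33  1.97  0.71  1.32 -1.02]
tool shift [ 0.0026 -0.0952  0.1135] turn [-0.0024  0.0019 -0.0004]
[(0.58, array([0.453, 0.018, 0.15 ]))]
```

jog_arm(
  rows=[
    {"translation": [0.002, -0.0238, 0.0284], "turn": [0, 0, 0]},
    {"translation": [0, -0.0238, 0.0284], "turn": [0, 0, 0]},
    {"translation": [0, -0.0238, 0.0284], "turn": [0, 0, 0]},
    {"translation": [0, -0.0238, 0.0284], "turn": [0, 0, 0]},
    {"translation": [0, 0, 0], "turn": [0, 0, 0]},
    {"translation": [0, 0, 0], "turn": [0, 0, 0]},
  ],
)

```text
time_s: 21.25
tcp_pos: [0.4503, 0.0533, 0.099]
ee_rot: [2.442, -0.0, 0.036]
force: [-0.3, 0.3, 0.3]
finger_gap: 0.249
```

jog_arm(
  rows=[
    {"translation": [0, 0, 0], "turn": [0, 0, 0]},
    {"translation": [0, 0, 0], "turn": [0, 0, 0]},
    {"translation": [0, 0, 0], "turn": [0, 0, 0]},
    {"translation": [0, 0, 0], "turn": [0, 0, 0]},
  ],
  fingers=50,
)

```text
time_s: 21.65
tcp_pos: [0.4504, 0.0546, 0.0987]
ee_rot: [2.442, -0.001, 0.039]
force: [-0.4, -0.7, 1.4]
finger_gap: 0.501
```

jog_arm(
  rows=[
    {"translation": [0, 0.0238, -0.0284], "turn": [0, 0, 0]},
    {"translation": [0, 0.0238, -0.0284], "turn": [0, 0, 0]},
    {"translation": [0, 0.0238, -0.0284], "turn": [0, 0, 0]},
    {"translation": [0, 0.0238, -0.0284], "turn": [0, 0, 0]},
    {"translation": [0, 0, 0], "turn": [0.14, 0, 0]},
    {"translation": [0, 0, 0], "turn": [0.14, 0, 0]},
    {"translation": [0, 0, 0], "turn": [0.14, 0, 0]},
    {"translation": [0, 0, 0], "turn": [0.14, 0, 0]},
    {"translation": [0, 0, 0], "turn": [0.14, 0, 0]},
    {"translation": [0.04, -0.005, 0], "turn": [0, 0, 0.14]},
    {"translation": [0.04, 0, 0], "turn": [0, 0, 0.14]},
    {"translation": [0.035, 0.005, 0], "turn": [0, 0, 0.14]},
    {"translation": [0.025, 0.01, 0], "turn": [0, 0, 0.14]},
    {"translation": [0.02, 0.01, 0], "turn": [0, 0, 0.14]},
    {"translation": [0, 0, 0], "turn": [0, 0, 0]},
    {"translation": [0, 0, 0], "turn": [0, 0, 0]},
  ],
)

```text
time_s: 23.25
tcp_pos: [0.5938, 0.0072, 0.246]
ee_rot: [3.141, 0.001, -0.659]
force: [0.3, -0.3, 0.1]
finger_gap: 0.498
```

Run:
```python
from h import *
s=sensors.observe();print(s['tcp_pos'],s['ee_rot'])
C=cam('wrist');im=shot('wrist','w6');brass('wrist',.022,im,C)
print([(round(d['p'],2),np.round(d['xy']),onz('wrist',d['xy'],.011,C).round(4)[:2]) for d in eyes.spot_point('wrist','b1')])
a=shot('scene','s3');cv2.imwrite('pics/m1.png',np.hstack([im[:,:400],cv2.resize(a[90:320,110:350],(400,384))]))
go([0.643,0.0855,.11],[np.pi,0,-.69])
```

```text
[0.59381348 0.00715949 0.24601198] [ 3.14130774e+00  6.72842538e-04 -6.59141365e-01]
brass px [248.  94.] 154 centre mm [641.3  86.2] size [35.8 21.1] long axis deg 52.3
brass px [ 52. 165.] 1078 centre mm [383.5 174.5] size [25.7 79.5] long axis deg -87.2
brass px [167. 199.] 454 centre mm [470.3  48.8] size [38.4 29.1] long axis deg 78.0
brass px [150. 221.] 680 centre mm [427.1  36.7] size [40.9 58.5] long axis deg -82.9
brass px [193. 225.] 184 centre mm [470.8  -2. ] size [29.6 19.1] long axis deg 3.8
brass px [157. 293.] 522 centre mm [352.5 -56.8] size [99.1 27.2] long axis deg 40.4
brass px [356. 293.] 532 centre mm [ 593.3 -243.1] size [99.2 27.1] long axis deg 64.0
brass px [324. 340.] 2729 centre mm [ 481.3 -265.1] size [ 24.8 522.4] long axis deg -37.7
[(0.9, array([248.,  98.]), array([0.6397, 0.0834])), (0.75, array([158., 236.]), array([0.4143, 0.0128]))]
tool shift [-0.008  -0.0913  0.1363] turn [-0.0003  0.0007  0.0322]
```

View pics/m1.png

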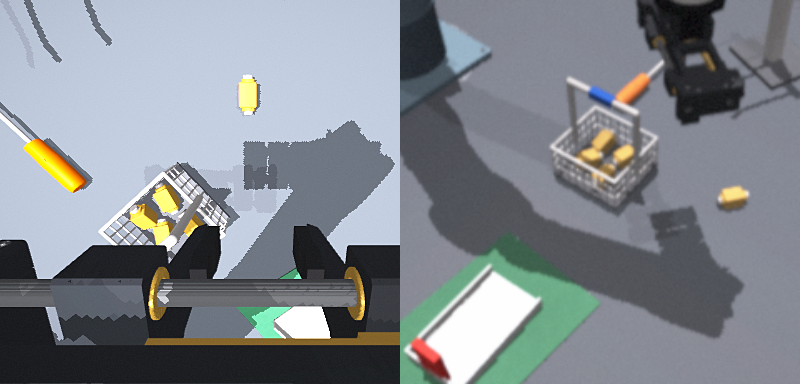

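Four adapters are in the basket and the tray is flat on the mat. B is at (248,95) and already in line with the tool.

jog_arm(
  rows=[
    {"translation": [-0.0025, -0.03, 0.045], "turn": [0, 0, 0]},
    {"translation": [-0.0025, -0.03, 0.045], "turn": [0, 0, 0]},
    {"translation": [-0.003, -0.0305, 0.045], "turn": [0, 0, 0]},
    {"translation": [0, 0, 0], "turn": [0, 0, 0]},
    {"translation": [0, 0, 0], "turn": [0, 0, 0]},
  ],
  fingers=55,
)

```text
time_s: 23.9
tcp_pos: [0.6387, 0.0783, 0.121]
ee_rot: [3.14, 0.002, -0.658]
force: [-0.3, -0.3, -0.3]
finger_gap: 0.548
```

Run:
```python
from h import *
C=cam('wrist');im=shot('wrist','w7');brass('wrist',.022,im,C)
print([(round(d['p'],2),np.round(d['xy']),onz('wrist',d['xy'],.011,C).round(4)[:2]) for d in eyes.spot_point('wrist','b1')])
go([0.643,0.0855,.026],[np.pi,0,-.66])
```

```text
brass px [253. 187.] 1007 centre mm [643.1  88.4] size [39.6 21.2] long axis deg 51.4
brass px [149. 294.] 562 centre mm [494.6  63.3] size [63.7 19.6] long axis deg 41.4
brass px [364. 294.] 566 centre mm [660.8 -64.8] size [63.8 18.3] long axis deg 64.5
brass px [331. 340.] 2784 centre mm [590.3 -79.9] size [ 15.9 335.4] long axis deg -37.6
[(0.64, array([253., 184.]), array([0.6422, 0.0879]))]
tool shift [-0.0037 -0.0086  0.0976] turn [-0.0013 -0.0022 -0.0014]
```

jog_arm(
  rows=[
    {"translation": [-0.005, -0.009, 0.03], "turn": [0, 0, 0]},
    {"translation": [0, 0, 0.035], "turn": [0, 0, 0]},
    {"translation": [0, 0, 0.022], "turn": [0, 0, 0]},
    {"translation": [0, 0, 0.008], "turn": [0, 0, 0]},
    {"translation": [0, 0, 0], "turn": [0, 0, 0]},
  ],
)

```text
time_s: 24.5
tcp_pos: [0.6416, 0.0865, 0.0276]
ee_rot: [-3.141, -0.001, -0.662]
force: [-0.0, 0.1, 0.2]
finger_gap: 0.55
```

jog_arm(
  rows=[
    {"translation": [0, 0, 0], "turn": [0, 0, 0]},
    {"translation": [0, 0, 0], "turn": [0, 0, 0]},
    {"translation": [0, 0, 0], "turn": [0, 0, 0]},
    {"translation": [0, 0, 0], "turn": [0, 0, 0]},
    {"translation": [0, 0, 0], "turn": [0, 0, 0]},
  ],
  fingers=0,
  newtons=25,
)

```text
time_s: 25.0
tcp_pos: [0.6419, 0.0875, 0.0277]
ee_rot: [-3.141, -0.001, -0.661]
force: [-0.8, 0.1, 6.2]
finger_gap: 0.247
```

jog_arm(
  rows=[
    {"translation": [0, 0, -0.03], "turn": [0, 0, 0]},
    {"translation": [0, 0, -0.05], "turn": [0, 0, 0]},
    {"translation": [0, 0, -0.05], "turn": [0, 0, 0]},
    {"translation": [0, 0, -0.05], "turn": [0, 0, 0]},
    {"translation": [0, 0, -0.04], "turn": [0, 0, 0]},
    {"translation": [0, 0, 0], "turn": [0, 0, 0]},
  ],
)

```text
time_s: 25.6
tcp_pos: [0.6445, 0.0883, 0.2535]
ee_rot: [-3.133, -0.007, -0.661]
force: [0.7, 0.3, -0.0]
finger_gap: 0.248
```

Run:
```python
from h import *
go([0.45,0.055,.245],[np.pi,0,.04])
```

```text
tool shift [-0.1331  0.1458  0.0063] turn [-0.0054 -0.01   -0.7012]
```

jog_arm(
  rows=[
    {"translation": [-0.0266, 0.0292, 0], "turn": [0, 0, 0]},
    {"translation": [-0.0266, 0.0292, 0], "turn": [0, 0, 0]},
    {"translation": [-0.0266, 0.0292, 0], "turn": [0, 0, 0]},
    {"translation": [-0.0266, 0.0292, 0], "turn": [0, 0, 0]},
    {"translation": [-0.0266, 0.0292, 0.006], "turn": [0, 0, 0]},
    {"translation": [0, 0, 0], "turn": [0, 0, -0.14]},
    {"translation": [0, 0, 0], "turn": [0, 0, -0.14]},
    {"translation": [0, 0, 0], "turn": [0, 0, -0.14]},
    {"translation": [0, 0, 0], "turn": [0, 0, -0.14]},
    {"translation": [0, 0, 0], "turn": [0, 0, -0.14]},
    {"translation": [0, 0, 0], "turn": [-0.14, 0, 0]},
    {"translation": [0, 0, 0], "turn": [-0.14, 0, 0]},
    {"translation": [0, 0, 0], "turn": [-0.14, 0, 0]},
    {"translation": [0, 0, 0], "turn": [-0.14, 0, 0]},
    {"translation": [0, 0, 0], "turn": [-0.14, 0, 0]},
    {"translation": [0, 0, 0], "turn": [0, 0, 0]},
    {"translation": [0, 0, 0], "turn": [0, 0, 0]},
  ],
)

```text
time_s: 27.3
tcp_pos: [0.4462, 0.054, 0.2397]
ee_rot: [2.444, 0.002, 0.04]
force: [0.0, -0.7, 0.0]
finger_gap: 0.245
```

Run:
```python
from h import *
go([0.45,0.055,.098],DROP)
```

```text
tool shift [ 0.0042 -0.0917  0.108 ] turn [-0.0024  0.0018  0.0016]
```

jog_arm(
  rows=[
    {"translation": [0.004, -0.023, 0.027], "turn": [0, 0, 0]},
    {"translation": [0, -0.023, 0.027], "turn": [0, 0, 0]},
    {"translation": [0, -0.023, 0.027], "turn": [0, 0, 0]},
    {"translation": [0, -0.023, 0.027], "turn": [0, 0, 0]},
    {"translation": [0, 0, 0], "turn": [0, 0, 0]},
    {"translation": [0, 0, 0], "turn": [0, 0, 0]},
  ],
)

```text
time_s: 27.9
tcp_pos: [0.4508, 0.0535, 0.0998]
ee_rot: [2.442, 0.0, 0.036]
force: [0.9, 1.2, 0.0]
finger_gap: 0.252
```

jog_arm(
  rows=[
    {"translation": [0, 0, 0], "turn": [0, 0, 0]},
    {"translation": [0, 0, 0], "turn": [0, 0, 0]},
    {"translation": [0, 0, 0], "turn": [0, 0, 0]},
    {"translation": [0, 0, 0], "turn": [0, 0, 0]},
  ],
  fingers=50,
)

```text
time_s: 28.3
tcp_pos: [0.4509, 0.055, 0.0995]
ee_rot: [2.442, -0.001, 0.039]
force: [0.4, 0.2, 0.9]
finger_gap: 0.504
```

jog_arm(
  rows=[
    {"translation": [0, 0.0238, -0.0284], "turn": [0, 0, 0]},
    {"translation": [0, 0.0238, -0.0284], "turn": [0, 0, 0]},
    {"translation": [0, 0.0238, -0.0284], "turn": [0, 0, 0]},
    {"translation": [0, 0.0238, -0.0284], "turn": [0, 0, 0]},
    {"translation": [0, 0, 0], "turn": [0.14, 0, 0]},
    {"translation": [0, 0, 0], "turn": [0.14, 0, 0]},
    {"translation": [0, 0, 0], "turn": [0.14, 0, 0]},
    {"translation": [0, 0, 0], "turn": [0.14, 0, 0]},
    {"translation": [0, 0, 0], "turn": [0.14, 0, 0]},
    {"translation": [-0.02, 0.04, -0.02], "turn": [0, 0, 0]},
    {"translation": [0, 0.04, -0.02], "turn": [0, 0, 0]},
    {"translation": [0, 0.04, -0.02], "turn": [0, 0, 0]},
    {"translation": [0, 0, 0], "turn": [0, 0, 0]},
    {"translation": [0, 0, 0], "turn": [0, 0, 0]},
  ],
)

```text
time_s: 29.7
tcp_pos: [0.4352, -0.0659, 0.3073]
ee_rot: [3.141, -0.001, 0.037]
force: [-0.3, 0.3, -0.5]
finger_gap: 0.503
```

Run:
```python
from h import *
s=sensors.observe();print(s['tcp_pos'],s['ee_rot'])
im=shot('top','t2')
g=lambda n,l,z:print(n,l,[(round(d['p'],2),np.round(d['xy']),onz(n,d['xy'],z).round(4)[:2]) for d in eyes.spot_point(n,l)])
g('top','basket_grip',.15);g('top','hook_seat',.215)
a=shot('scene','s4');g('scene','basket_grip',.15);g('scene','hook_seat',.215)
hsv=cv2.cvtColor(im,cv2.COLOR_BGR2HSV);m=cv2.inRange(hsv,(108,180,80),(125,255,255))
n,l,st,ce=cv2.connectedComponentsWithStats(m)
for i in range(1,n):
    if st[i,4]>25 and st[i,4]<400:
        c=cv2.findNonZero((l==i).astype(np.uint8))[:,0];w=np.array([onz('top',q,.157)[:2] for q in c])
        r=cv2.minAreaRect((w*1e3).astype(np.float32));print('blue',ce[i],r)
h1=cv2.resize(im[150:310,0:270],(540,320));h2=cv2.resize(a[20:230,190:400],(250,320));cv2.imwrite('pics/m2.png',np.hstack([h1,h2]))
```

```text
[ 0.43518165 -0.06586065  0.30733872] [ 3.14148065e+00 -8.21587038e-04  3.71834889e-02]
top basket_grip [(0.8, array([231., 245.]), array([0.4483, 0.0206])), (0.56, array([232., 248.]), array([0.4427, 0.0185]))]
top hook_seat [(0.76, array([ 89., 232.]), array([0.4804, 0.3128]))]
scene basket_grip [(0.71, array([231., 146.]), array([0.4491, 0.0249])), (0.62, array([155., 282.]), array([ 0.5732, -0.3227]))]
scene hook_seat [(0.83, array([315.,  71.]), array([0.4793, 0.324 ])), (0.56, array([304., 139.]), array([0.6047, 0.0862]))]
```

View pics/m2.png

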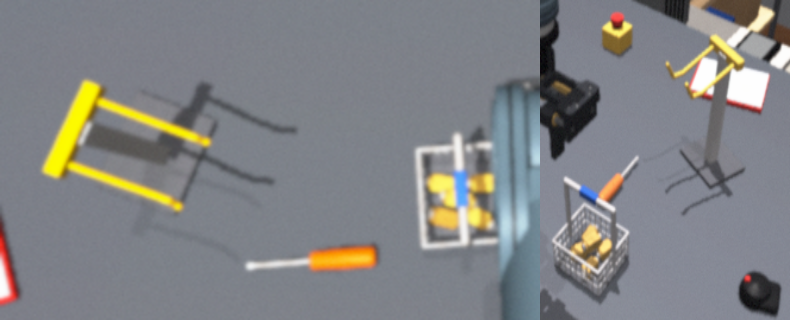

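All 5 adapters are in the basket. The prong tips are at full-frame (104,221) and (90,253), so the stand yaw is about 68° and the seat about (0.481,0.317). I'm going above the blue grip.

jog_arm(
  rows=[
    {"translation": [0.003, -0.03, 0], "turn": [0, 0, 0]},
    {"translation": [0.005, -0.03, 0], "turn": [0, 0, 0]},
    {"translation": [0.005, -0.028, 0], "turn": [0, 0, 0]},
    {"translation": [0, 0, 0], "turn": [0, 0, -0.131]},
    {"translation": [0, 0, 0], "turn": [0, 0, -0.131]},
    {"translation": [0, 0, 0], "turn": [0, 0, -0.131]},
    {"translation": [0, 0, 0], "turn": [0, 0, -0.131]},
    {"translation": [0, 0, 0], "turn": [0, 0, -0.131]},
    {"translation": [0, 0, 0], "turn": [0, 0, -0.131]},
    {"translation": [0, 0, 0], "turn": [0, 0, -0.131]},
    {"translation": [0, 0, 0], "turn": [0, 0, -0.131]},
    {"translation": [0, 0, 0], "turn": [0, 0, -0.131]},
    {"translation": [0, 0, 0], "turn": [0, 0, -0.131]},
    {"translation": [0, 0, 0], "turn": [0, 0, -0.131]},
    {"translation": [0, 0, 0], "turn": [0, 0, -0.131]},
    {"translation": [0, 0, 0], "turn": [0, 0, 0]},
    {"translation": [0, 0, 0], "turn": [0, 0, 0]},
  ],
)

```text
time_s: 31.7
tcp_pos: [0.4447, 0.0233, 0.3068]
ee_rot: [-3.141, -0.0, 1.608]
force: [0.7, -0.2, -0.4]
finger_gap: 0.501
```

```bash
cat >> h.py <<'E'
def blue(z=.157):
    C=cam('wrist');im=shot('wrist','wb');hsv=cv2.cvtColor(im,cv2.COLOR_BGR2HSV);m=cv2.inRange(hsv,(105,150,60),(128,255,255))
    n,l,st,ce=cv2.connectedComponentsWithStats(m)
    for i in range(1,n):
        if st[i,4]>100:
            c=cv2.findNonZero((l==i).astype(np.uint8))[:,0];w=np.array([onz('wrist',q,z,C)[:2] for q in c])
            print('blue px',ce[i].round(),st[i,4],cv2.minAreaRect((w*1e3).astype(np.float32)))
    print('grip',[(round(d['p'],2),np.round(d['xy']),onz('wrist',d['xy'],z-.007,C).round(4)[:2]) for d in eyes.spot_point('wrist','basket_grip')])
    return im,C
E
python3 - <<'E'
from h import *
im,C=blue();s=sensors.observe();print(s['tcp_pos'],s['ee_rot'],s['joint_positions'].round(2))
for l in('hook_seat',):print(l,[(round(d['p'],2),np.round(d['xy']),onz('wrist',d['xy'],.215,C).round(4)[:2]) for d in eyes.spot_point('wrist',l)])
go([0.449,0.023,.156],[np.pi,0,1.61])
E
```

```text
blue px [255. 196.] 229 ((454.0229187011719, 20.765024185180664), (32.571533203125, 12.904404640197754), 2.437778949737549)
grip [(0.6, array([255., 188.]), array([0.4514, 0.0215]))]
[0.4447411  0.02315251 0.30690439] [-3.14133852e+00 -4.97863200e-05  1.60892982e+00] [ 0.35  0.17 -0.55  1.97  0.1   1.03  1.36]
hook_seat [(0.27, array([258., 165.]), array([0.4128, 0.0233]))]
tool shift [-0.0003  0.0042  0.151 ] turn [-0.0001 -0.     -0.0007]
```

View pics/wb.png

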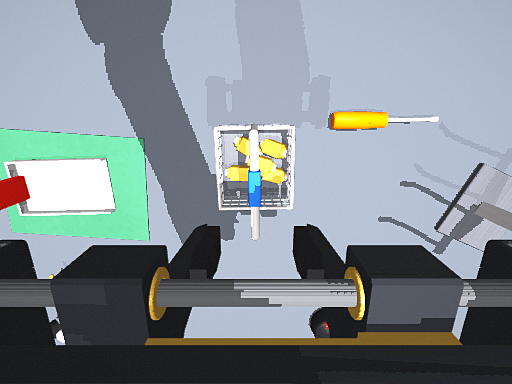

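The blue grip is at (255,196), about (0.452,0.021), in line with the tool. The basket holds the adapters. I'm descending and gripping.

jog_arm(
  rows=[
    {"translation": [-0.002, 0.007, 0.04], "turn": [0, 0, 0]},
    {"translation": [0, 0, 0.045], "turn": [0, 0, 0]},
    {"translation": [0, 0, 0.04], "turn": [0, 0, 0]},
    {"translation": [0, 0, 0.018], "turn": [0, 0, 0]},
    {"translation": [0, 0, 0.008], "turn": [0, 0, 0]},
    {"translation": [0, 0, 0], "turn": [0, 0, 0]},
    {"translation": [0, 0, 0], "turn": [0, 0, 0]},
  ],
)

```text
time_s: 32.55
tcp_pos: [0.4527, 0.0214, 0.157]
ee_rot: [3.14, 0.0, 1.611]
force: [0.6, 0.4, 0.4]
finger_gap: 0.501
```

jog_arm(
  rows=[
    {"translation": [0, 0, 0], "turn": [0, 0, 0]},
    {"translation": [0, 0, 0], "turn": [0, 0, 0]},
    {"translation": [0, 0, 0], "turn": [0, 0, 0]},
    {"translation": [0, 0, 0], "turn": [0, 0, 0]},
    {"translation": [0, 0, 0], "turn": [0, 0, 0]},
    {"translation": [0, 0, 0], "turn": [0, 0, 0]},
  ],
  fingers=0,
  newtons=50,
)

```text
time_s: 33.15
tcp_pos: [0.4521, 0.0212, 0.1564]
ee_rot: [3.141, 0.0, 1.611]
force: [-0.9, -0.7, 4.6]
finger_gap: 0.153
```

jog_arm(
  rows=[
    {"translation": [0, 0, -0.01], "turn": [0, 0, 0]},
    {"translation": [0, 0, -0.02], "turn": [0, 0, 0]},
    {"translation": [0, 0, -0.03], "turn": [0, 0, 0]},
    {"translation": [0, 0, -0.03], "turn": [0, 0, 0]},
    {"translation": [0, 0, -0.02], "turn": [0, 0, 0]},
    {"translation": [0, 0, -0.01], "turn": [0, 0, 0]},
    {"translation": [0, 0, 0], "turn": [0, 0, 0]},
  ],
)

```text
time_s: 33.85
tcp_pos: [0.452, 0.0212, 0.2767]
ee_rot: [3.14, 0.0, 1.611]
force: [0.6, -0.2, -5.7]
finger_gap: 0.154
```

Run:
```python
from h import *
s=sensors.observe();print(s['tcp_pos'],s['ee_rot'])
d=np.array([np.cos(1.187),np.sin(1.187)]);seat=np.array([.481,.317])
print('pre',seat-d*.11);go([*(seat-d*.11),.276],[np.pi,0,1.187])
```

```text
[0.45203226 0.02115299 0.27670645] [3.14034427e+00 3.01694451e-04 1.61080582e+00]
pre [0.43981124 0.21500252]
tool shift [ 0.1942 -0.0045  0.0006] turn [0.0013 0.     0.4238]
```

jog_arm(
  rows=[
    {"translation": [0.012, 0, 0], "turn": [0, 0, 0]},
    {"translation": [0.02, 0, 0], "turn": [0, 0, 0]},
    {"translation": [0.026, 0, 0], "turn": [0, 0, 0]},
    {"translation": [0.026, 0, 0], "turn": [0, 0, 0]},
    {"translation": [0.026, 0, 0], "turn": [0, 0, 0]},
    {"translation": [0.026, -0.002, 0], "turn": [0, 0, 0]},
    {"translation": [0.026, -0.002, 0], "turn": [0, 0, 0]},
    {"translation": [0.02, 0, 0], "turn": [0, 0, 0]},
    {"translation": [0.012, 0, 0], "turn": [0, 0, 0]},
    {"translation": [0, 0, 0], "turn": [0, 0, 0.07]},
    {"translation": [0, 0, 0], "turn": [0, 0, 0.07]},
    {"translation": [0, 0, 0], "turn": [0, 0, 0.07]},
    {"translation": [0, 0, 0], "turn": [0, 0, 0.07]},
    {"translation": [0, 0, 0], "turn": [0, 0, 0.07]},
    {"translation": [0, 0, 0], "turn": [0, 0, 0.07]},
    {"translation": [0, 0, 0], "turn": [0, 0, 0]},
    {"translation": [0, 0, 0], "turn": [0, 0, 0]},
    {"translation": [0, 0, 0], "turn": [0, 0, 0]},
  ],
)

```text
time_s: 35.65
tcp_pos: [0.4398, 0.2148, 0.2756]
ee_rot: [-3.141, 0.001, 1.192]
force: [0.4, 0.4, -5.0]
finger_gap: 0.151
```

Run:
```python
from h import *
s=sensors.observe();print(s['tcp_pos'],s['ee_rot'],s['joint_positions'].round(2))
C=cam('wrist');im=shot('wrist','w8')
hsv=cv2.cvtColor(im,cv2.COLOR_BGR2HSV);m=cv2.inRange(hsv,(22,150,100),(32,255,255))
print('seat',[(round(d['p'],2),np.round(d['xy']),onz('wrist',d['xy'],.215,C).round(4)[:2]) for d in eyes.spot_point('wrist','hook_seat')])
# overlay predicted prong tips/roots for the assumed stand pose, wrist and top
t=shot('top','t3');seat=np.array([.481,.317,.215]);M=R.from_euler('z',1.187)
P=seat+M.apply([[-.03,.035,.023],[-.03,-.035,.023],[0,.035,-.009],[0,-.035,-.009],[.1,.035,.03],[.1,-.035,.03]])
for n,I,c in(('wrist',im,C),('top',t,None)):
    for q in proj(n,P,c):cv2.circle(I,tuple(int(v) for v in q),2,(255,0,255),-1)
cv2.imwrite('pics/m3.png',np.hstack([cv2.resize(im,(512,384)),cv2.resize(t[150:310,0:120],(288,384))]))
```

```text
[0.43984904 0.21482083 0.27563383] [-3.14100596e+00  5.89954436e-04  1.19236645e+00] [-0.07  0.3  -0.57  1.91  0.19  0.99  0.47]
seat [(0.69, array([404., 214.]), array([0.4791, 0.3161]))]
```

View pics/m3.png

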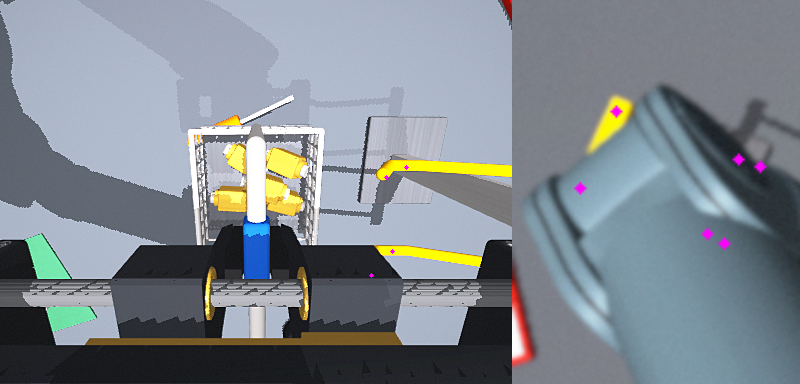

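The wrist view shows all 5 adapters in the basket and the prong tips 2–3 mm from my prediction. I'm refining the stand pose by fitting the prong pixels.

Run:
```python
from h import *
C=cam('wrist');im=cv2.imread('pics/w8.png');hsv=cv2.cvtColor(im,cv2.COLOR_BGR2HSV);m=cv2.inRange(hsv,(24,180,120),(33,255,255))
cols=[400,420,440,460,470,490,505]
for c in cols:
    for a,b in((140,200),(235,278)):
        r=np.flatnonzero(m[a:b,c]);print(c,(a+r.min(),a+r.max()) if len(r) else None,end=' ')
    print()
for yaw in(1.12,1.16,1.20):
  M=R.from_euler('z',yaw)
  for sy in(.035,-.035):
    P=np.array([.478,.316,.215])+M.apply([[x,sy,-.009+.3*x] for x in(0,.02,.04,.06)])
    print(yaw,sy,proj('wrist',P,C).round(0).tolist())
```

```text
400 (np.int64(160), np.int64(170)) 400 (np.int64(246), np.int64(254)) 
420 (np.int64(160), np.int64(170)) 420 (np.int64(248), np.int64(257)) 
440 (np.int64(161), np.int64(171)) 440 (np.int64(251), np.int64(260)) 
460 (np.int64(163), np.int64(172)) 460 (np.int64(254), np.int64(263)) 
470 (np.int64(163), np.int64(173)) 470 (np.int64(255), np.int64(264)) 
490 (np.int64(164), np.int64(174)) 490 None 
505 (np.int64(165), np.int64(175)) 505 None 
1.12 0.035 [[407.0, 164.0], [440.0, 168.0], [474.0, 171.0], [510.0, 176.0]]
1.12 -0.035 [[387.0, 249.0], [415.0, 254.0], [445.0, 260.0], [477.0, 266.0]]
1.16 0.035 [[405.0, 164.0], [438.0, 166.0], [472.0, 169.0], [509.0, 172.0]]
1.16 -0.035 [[389.0, 249.0], [417.0, 253.0], [448.0, 258.0], [480.0, 263.0]]
1.2 0.035 [[404.0, 164.0], [436.0, 165.0], [471.0, 167.0], [508.0, 168.0]]
1.2 -0.035 [[390.0, 249.0], [419.0, 253.0], [450.0, 256.0], [482.0, 260.0]]
```

Run:
```python
from h import *
go([.478,.316,.276],[np.pi,0,1.175])
```

```text
tool shift [ 1.08e-01 -2.20e-03 -1.00e-04] turn [-0.0002  0.0002  0.0166]
```

jog_arm(
  rows=[
    {"translation": [0, 0, 0], "turn": [0, 0, 0.016]},
    {"translation": [0.01, 0, 0], "turn": [0, 0, 0]},
    {"translation": [0.018, -0.002, 0], "turn": [0, 0, 0]},
    {"translation": [0.02, 0, 0], "turn": [0, 0, 0]},
    {"translation": [0.02, 0, 0], "turn": [0, 0, 0]},
    {"translation": [0.02, 0, 0], "turn": [0, 0, 0]},
    {"translation": [0.014, 0, 0], "turn": [0, 0, 0]},
    {"translation": [0.006, 0, 0], "turn": [0, 0, 0]},
    {"translation": [0, 0, 0], "turn": [0, 0, 0]},
    {"translation": [0, 0, 0], "turn": [0, 0, 0]},
    {"translation": [0, 0, 0], "turn": [0, 0, 0]},
  ],
)

```text
time_s: 36.9
tcp_pos: [0.4799, 0.3143, 0.276]
ee_rot: [3.141, 0.001, 1.174]
force: [0.0, 0.2, -5.5]
finger_gap: 0.151
```

Run:
```python
from h import *
go([.478,.316,.2235],[np.pi,0,1.175])
a=shot('scene','s5',(230,20,400,190),3.5);im=shot('wrist','w9');b=cv2.imread('pics/s5.png')
cv2.imwrite('pics/m4.png',np.hstack([cv2.resize(b,(400,400)),cv2.resize(im[100:,212:],(400,400))]))
```

```text
tool shift [ 0.0009 -0.0024  0.0525] turn [ 0.0003  0.001  -0.0009]
```

View pics/m4.png

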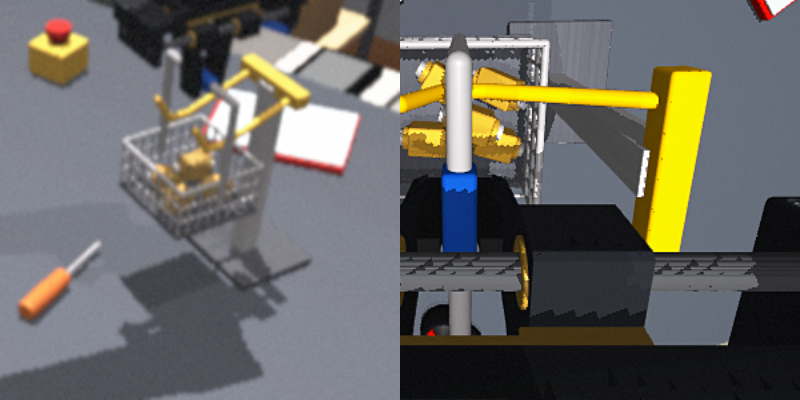

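The prong passes between the blue block and the leg, under the bar. I'm lowering.

jog_arm(
  rows=[
    {"translation": [0.001, -0.002, 0.012], "turn": [0, 0, 0]},
    {"translation": [0, 0, 0.015], "turn": [0, 0, 0]},
    {"translation": [0, 0, 0.012], "turn": [0, 0, 0]},
    {"translation": [0, 0, 0.006], "turn": [0, 0, 0]},
    {"translation": [0, 0, 0.004], "turn": [0, 0, 0]},
    {"translation": [0, 0, 0], "turn": [0, 0, 0]},
    {"translation": [0, 0, 0], "turn": [0, 0, 0]},
  ],
)

```text
time_s: 37.7
tcp_pos: [0.4786, 0.3173, 0.2273]
ee_rot: [3.141, -0.001, 1.175]
force: [-0.3, -0.2, -6.1]
finger_gap: 0.154
```

jog_arm(
  rows=[
    {"translation": [0, 0, 0.003], "turn": [0, 0, 0]},
    {"translation": [0, 0, 0.002], "turn": [0, 0, 0]},
    {"translation": [0, 0, 0], "turn": [0, 0, 0]},
    {"translation": [0, 0, 0], "turn": [0, 0, 0]},
  ],
)

```text
time_s: 38.1
tcp_pos: [0.4784, 0.317, 0.222]
ee_rot: [-3.142, 0.0, 1.175]
force: [0.1, -0.0, -5.0]
finger_gap: 0.151
```

jog_arm(
  rows=[
    {"translation": [0, 0, 0.002], "turn": [0, 0, 0]},
    {"translation": [0, 0, 0], "turn": [0, 0, 0]},
    {"translation": [0, 0, 0], "turn": [0, 0, 0]},
  ],
)

```text
time_s: 38.4
tcp_pos: [0.4787, 0.3173, 0.2209]
ee_rot: [3.141, -0.001, 1.175]
force: [-3.1, -2.0, 4.7]
finger_gap: 0.149
```

The hook now carries the weight. I'm releasing and rising straight up.

jog_arm(
  rows=[
    {"translation": [0, 0, 0], "turn": [0, 0, 0]},
    {"translation": [0, 0, 0], "turn": [0, 0, 0]},
    {"translation": [0, 0, 0], "turn": [0, 0, 0]},
    {"translation": [0, 0, 0], "turn": [0, 0, 0]},
    {"translation": [0, 0, 0], "turn": [0, 0, 0]},
    {"translation": [0, 0, -0.01], "turn": [0, 0, 0]},
    {"translation": [0, 0, -0.02], "turn": [0, 0, 0]},
    {"translation": [0, 0, -0.04], "turn": [0, 0, 0]},
    {"translation": [0, 0, -0.04], "turn": [0, 0, 0]},
    {"translation": [-0.05, 0, -0.02], "turn": [0, 0, 0]},
    {"translation": [-0.05, 0, 0], "turn": [0, 0, 0]},
    {"translation": [-0.05, 0, 0], "turn": [0, 0, 0]},
    {"translation": [-0.05, 0, 0], "turn": [0, 0, 0]},
    {"translation": [-0.05, 0, 0], "turn": [0, 0, 0]},
    {"translation": [0, 0, 0], "turn": [0, 0, 0]},
    {"translation": [0, 0, 0], "turn": [0, 0, 0]},
    {"translation": [0, 0, 0], "turn": [0, 0, 0]},
    {"translation": [0, 0, 0], "turn": [0, 0, 0]},
  ],
  fingers=50,
)

```text
time_s: 40.2
tcp_pos: [0.3838, 0.091, 0.3488]
ee_rot: [-3.142, -0.001, 1.178]
force: [0.9, 0.8, -0.5]
finger_gap: 0.502
```

Run:
```python
from h import *
s=sensors.observe();print(s['tcp_pos'],s['force'],s['time_s'])
a=shot('scene','s6');t=shot('top','t4')
cv2.imwrite('pics/m5.png',np.hstack([cv2.resize(a[20:200,220:400],(400,400)),cv2.resize(t[100:350,0:250],(400,400))]))
g0=cv2.imread('pics/top0.png')
for l,z in(('tray_handle',.051),('tray_lip',.006),('mouse',0),('positioner',0),('driver',0)):print(l,[(round(d['p'],2),np.round(d['xy']),onz('top',d['xy'],z).round(3)[:2]) for d in eyes.spot_point('top',l)][:1])
```

```text
[0.38378952 0.09101563 0.34881217] [ 0.85464021  0.77820242 -0.48383052] 40.2
tray_handle [(0.74, array([388., 222.]), array([ 0.502, -0.363]))]
tray_lip [(0.58, array([324., 225.]), array([ 0.503, -0.214]))]
mouse [(0.81, array([175., 132.]), array([0.761, 0.172]))]
positioner [(0.88, array([346., 136.]), array([ 0.739, -0.284]))]
driver []
```

View pics/m5.png

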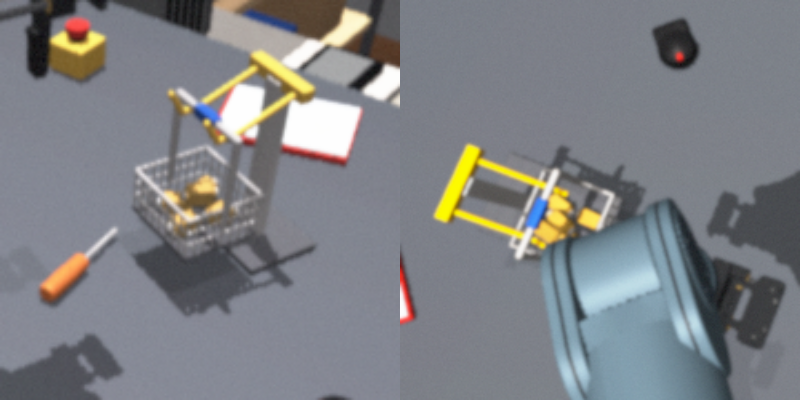

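The basket hangs on both prongs with the adapters inside. I'm letting it settle, then checking that it's still.

jog_arm(
  rows=[
    {"translation": [-0.04, -0.04, 0], "turn": [0, 0, 0]},
    {"translation": [-0.04, -0.04, 0], "turn": [0, 0, 0]},
    {"translation": [-0.04, -0.04, 0], "turn": [0, 0, 0]},
    {"translation": [-0.04, 0, 0], "turn": [0, 0, 0]},
    {"translation": [0, 0, 0], "turn": [0, 0, 0]},
    {"translation": [0, 0, 0], "turn": [0, 0, 0]},
    {"translation": [0, 0, 0], "turn": [0, 0, 0]},
    {"translation": [0, 0, 0], "turn": [0, 0, 0]},
    {"translation": [0, 0, 0], "turn": [0, 0, 0]},
    {"translation": [0, 0, 0], "turn": [0, 0, 0]},
    {"translation": [0, 0, 0], "turn": [0, 0, 0]},
    {"translation": [0, 0, 0], "turn": [0, 0, 0]},
    {"translation": [0, 0, 0], "turn": [0, 0, 0]},
    {"translation": [0, 0, 0], "turn": [0, 0, 0]},
    {"translation": [0, 0, 0], "turn": [0, 0, 0]},
    {"translation": [0, 0, 0], "turn": [0, 0, 0]},
    {"translation": [0, 0, 0], "turn": [0, 0, 0]},
    {"translation": [0, 0, 0], "turn": [0, 0, 0]},
    {"translation": [0, 0, 0], "turn": [0, 0, 0]},
    {"translation": [0, 0, 0], "turn": [0, 0, 0]},
  ],
)

```text
time_s: 42.55
tcp_pos: [0.2299, -0.0042, 0.3483]
ee_rot: [-3.141, 0.0, 1.175]
force: [0.7, -0.3, 0.7]
finger_gap: 0.502
```

Run:
```python
from h import *
I=[shot('scene',f's7_{k}')[60:160,270:345].astype(float) for k in range(8)]
print('max blurred diffs',[round(np.abs(cv2.GaussianBlur(i-I[0],(0,0),2)).max(),1) for i in I[1:]])
t=shot('top','t5');a=cv2.imread('pics/s7_0.png')
cv2.imwrite('pics/m6.png',np.hstack([t[90:330,0:420],cv2.resize(a[60:160,260:360],(240,240))]))
```

```text
max blurred diffs [np.float64(1.2), np.float64(1.4), np.float64(1.7), np.float64(1.4), np.float64(1.4), np.float64(1.2), np.float64(1.3)]
```

View pics/m6.png

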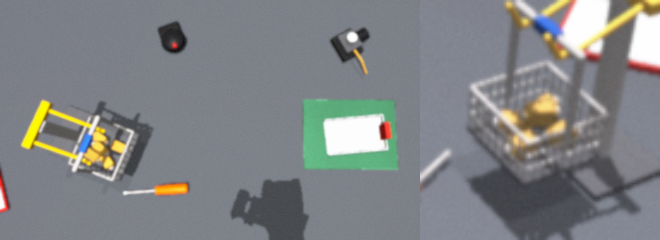

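The basket hangs on both prongs and differences between frames are only noise. The tray lies flat within its mat, the bench has no loose adapters, and the mouse, positioner and driver are in place.

```bash
python3 -c "
from cell import ticket;print(ticket.finish_job())"
```

```text
the job is handed in; nothing more can be done
None
```

I carried out the whole task and handed the job in at about 43 s of robot time. No verdict was reported.

- **Adapters:** I lifted the tray by its red handle and poured its 3 adapters into the basket. I laid the tray back on the mat, then picked up the 2 bench adapters and put them in too. The basket holds 5, and none were left on the bench in the last top view.
- **Basket:** it hangs on both prongs, one on each side of the blue grip block, clear of the bench. Eight pictures over about 0.4 s differed only by image noise. It looks upright in the pictures, but I didn't measure its tilt.
- **Tray and bystanders:** the tray lies flat and empty within the mat's outline. In the last top view the mouse, positioner and screwdriver are where they started.
- **Checks that disagreed or failed:**
  - Estimates of the hook seat from different cameras varied by about 1 cm. I settled it with a wrist-camera fit of the prongs, and the lowering contact agreed with it.
  - The network missed the screwdriver once, so I checked it by eye.
  - The network's positioner point was about 2 cm from my first rough estimate, which I had taken at a different height. The picture shows the positioner unmoved.

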